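# Rack the empty tins and raise the rack

### The arm

A 6-joint arm with a two-finger parallel gripper is mounted at the origin on the work surface. World frame = base frame: x ahead of the robot, y to its left, z up, the work surface at z = 0. Lengths are in m, angles in rad, forces in N, time in s.
With the tool pointing down it reaches from about 0.35 to 0.975 m from the base axis. Payload 4.9 kg.
Tool frame: the origin (TCP) lies at the very end of the fingers, on their centre line; the grasp point (between the pads) lies 19 mm behind it; z points along the fingers, y is the line along which they close (so a half turn about z gives the same grasp; the last joint's range is limited). The gripper opens to 85 mm and grips with 20 to 120 N. Pads are 22 mm wide; open, the fingers measure 114 mm over their backs; the gripper's body (76 mm by 85 mm) begins 54 mm behind the grasp point. The pads swing forward as they close: fully open they stand 13 mm farther back than shut.
Start: joints at [-1.416, 0.053, 1.613, -0, 1.476, -0.119], TCP at [0.169, -0.602, 0.231] pointing down, gripper open.
Joint ranges: [-3.01, 3.01], [-1.01, 2.22], [0.06, 2.58], [-1.02, 4.17], [0.09, 2.62], [-3.14, 3.14]. Speed limits (rad/s): [2.57, 2.57, 3.14, 3.14, 3.14, 3.14].

### API

Orientations are given as a rotation vector (axis times angle).
In Python, from station import * gives the robot as it stands.
- The arm moves only by the shell command python3 -m crank 'ROWS' [OPENING] [FORCE]. ROWS is JSON, a list of rows, each an object with "offset": the shift along the tool's x, y, z in m, a list of three; "twist": the turn, a rotation vector about the tool's x, y, z in degrees, a list of three. In form: [{"offset": [x, y, z], "twist": [rx, ry, rz]}, ...]. A call has 1 to 20 rows; each row is the pose to reach, as a shift and turn from the pose commanded when the call began, along the tool's axes at that moment; what a row does not reach only later rows make up. A row lasts 1/8 s, in which the tool goes at most 62.5 mm and 10.7 degrees, less where a joint would pass 70% of its speed; a pose out of reach is approached as far as the arm can. A call with a gripper value outside its range is refused whole. OPENING is the opening, from 0 (shut) to 1 (fully open), set as the call begins (- or left out, the last holds). The fingers move at their own pace and stop on an object; FORCE is the grip in N (left out, the last holds). Time passes only in rows, so rows that repeat a pose let the fingers close. It gives the time, the measured TCP pose, the force, the opening and the grip force at its end, in the units of the state.
- get_obs(): the state, without advancing time (a new reading comes with each control period).
- get_image(name): name is "scene" or "top"; returns the picture (384x512x3 uint8, red, green, blue); there is no depth.
- get_calibration(name): a dict with "intrinsics" (3x3 intrinsics, pixels), "world_from_camera" (4x4, takes a point from camera to world coordinates). Camera axes: x right, y up, looking along -z (the intrinsics and any distortion apply to the point x, -y, -z); pixel columns grow to the right and rows downward; lengths in m; the calibration is good to about 2 mm. A picture is of the moment at which its call begins. get_calibration takes no time and is no camera call.
- finish_job(): hands the job in; it is judged then, once.
Trained networks look in the newest picture that a camera, given by its name, has taken for a name from the list of things; names that differ only in an ending like _2 or _b are one class to them, and where a whole thing is asked for, a point or a joint stands for the part that bears it (a point fixed in the world has none). Each returns a list of dicts, best first, with "confidence" (0 to 1); they miss things now and then, are a little off and sometimes report something else, mostly with a low value. They report only what shows in the picture. A call takes as long as a camera call. They do not tell look-alikes from the thing itself.
- cut_out(query, camera): "region" (384x512 bool, what is visible of it) and "rect" ([centre column, centre row, width, height] in pixels, round what is visible of it).
The state is a dict: "t": time; "q": joint angles; "dq": joint speeds; "effort": joint torques, N m; "tool_pos": TCP position; "tool_rot": TCP orientation; "contact_force": force on the tool from outside, world axes, zero at the start; "wrist_torque": the same for the moment, N m; "opening": finger opening in m; "grip_force": force on a finger pad.
Only numpy, scipy, OpenCV 4.12 (cv2) and the standard library are available. Lean on these libraries where they do the work, as an engineer would, in place of code of your own. Each camera call takes 0.05 s, during which the arm holds its last target. There are 200 camera calls.

### The job

The closed tins on the table look alike, but one is still full of cut tile chips: lift them to find out which. Hang every empty tin by its handle on the rack, one to a peg, and stand the full one in the middle of the wooden board. When every tin is in its place, and not before, press the long lever all the way down so that the loaded rack is raised and stays up.

Things in the scene. Friction and masses are not known exactly. Their poses are not given: they have to be found in the camera images.
- tin_1: one of four or five outwardly identical closed upright tins (others are absent), bottom-heavy, 60 (x) x 62 (y) x 55 mm high, 109 mm with the stiff strap handle on the lid. Origin: centre of the underside, z up; a half turn looks the same. Empty tins weigh 0.12 to 0.18 kg; exactly one tin of those present is full and weighs 0.55 to 0.8 kg: only lifting tells which
- tin_1_eye (a point): on tin_1: middle of the underside of the handle's crossbar, 101 mm above the tin's underside; this rests on the peg when the tin hangs. The handle is an arch in the tin's y-z plane, 44 mm wide outside, 32 mm inside, 16 mm deep along x; crossbar 8 mm thick; the opening, 46 mm high from lid to crossbar, faces the tin's x, so a peg along x passes through. Held by the uprights it can swing like a pendulum if moved abruptly
- tin_2: another such tin, same size and origin as tin_1, outwardly identical; may be absent
- tin_2_eye (a point): on tin_2: middle of the underside of the handle's crossbar, 101 mm above the tin's underside; this rests on the peg when the tin hangs
- tin_3: another such tin, same size and origin as tin_1, outwardly identical; may be absent
- tin_3_eye (a point): on tin_3: middle of the underside of the handle's crossbar, 101 mm above the tin's underside; this rests on the peg when the tin hangs
- tin_4: another such tin, same size and origin as tin_1, outwardly identical; may be absent
- tin_4_eye (a point): on tin_4: middle of the underside of the handle's crossbar, 101 mm above the tin's underside; this rests on the peg when the tin hangs
- tin_5: another such tin, same size and origin as tin_1, outwardly identical; may be absent
- tin_5_eye (a point): on tin_5: middle of the underside of the handle's crossbar, 101 mm above the tin's underside; this rests on the peg when the tin hangs
- tin_6: another such tin, same size and origin as tin_1, outwardly identical; may be absent
- tin_6_eye (a point): on tin_6: middle of the underside of the handle's crossbar, 101 mm above the tin's underside; this rests on the peg when the tin hangs
- rack: the sliding rack: a wooden beam 20 x 400 x 30 mm along its y with four level steel pegs, 12 mm thick and 95 mm apart, sticking out along its -x (roughly towards the robot). Origin: centre of the beam, at the height of the pegs' axes. The stand's posts (290 mm above the table) are behind the beam, 25 mm or more along +x from its centre
- peg_1 (a point): top of the right-most (-y) peg at the middle of its straight part, 50 mm from the beam's centre line; axes as the rack's; about 221 mm above the table with the rack down, 50 mm more when raised. The peg is straight to 85 mm from the beam's centre line, then its tip turns up 10 mm and ends 106 mm from that line
- peg_2 (a point): top of the second peg at the middle of its straight part, 50 mm from the beam's centre line; axes as the rack's; about 221 mm above the table with the rack down, 50 mm more when raised. The peg is straight to 85 mm from the beam's centre line, then its tip turns up 10 mm and ends 106 mm from that line
- peg_3 (a point): top of the third peg at the middle of its straight part, 50 mm from the beam's centre line; axes as the rack's; about 221 mm above the table with the rack down, 50 mm more when raised. The peg is straight to 85 mm from the beam's centre line, then its tip turns up 10 mm and ends 106 mm from that line
- peg_4 (a point): top of the left-most (+y) peg at the middle of its straight part, 50 mm from the beam's centre line; axes as the rack's; about 221 mm above the table with the rack down, 50 mm more when raised. The peg is straight to 85 mm from the beam's centre line, then its tip turns up 10 mm and ends 106 mm from that line
- lever (a joint): the long iron lever left (+y) of the rack, in rad: 0 = handle up, rack down; 0.7 = handle pressed fully down, rack raised 50 mm. It starts at 0 to 0.08, moves with a steady 4 to 10 N pressed down on the handle, and stays where it is left
- lever_grip (a point): on the lever's axis inside its wooden handle (24 mm thick), 200 mm from the pivot, 20 mm from the end; it sinks about 140 mm in all, to about 50 mm above the table
- lever_pivot (a point): the lever's pivot, 120 mm above the table; the lever runs from it towards the robot along the rack's -x
- board: flat square wooden board fixed on the table left of the lever, 150 x 150 x 8 mm; origin: centre of its underside
There are look-alikes about, which are no part of the job. What is shaped like the tin_3 but green is not meant. Leave any red look-alike of the tin_6 alone.

How it is judged:
On the way, in this order (a step that is already met when the one before it is completed fails the run):
1. with the rack down, every empty tin hangs from a peg and the full tin stands on the board, all let go (((z of tin_1_eye in the frame of rack between -0.004 and 0.016 m and x of tin_1_eye in the frame of rack between -0.09 and -0.01 m and angle between tin_1's own z axis and vertical below 0.26 rad and contact force between tin_1 and rack between 0.3 and 3 N and contact force between tin_1 and the fingers below 0.1 N) or (x of tin_1 in the frame of board between -0.06 and 0.06 m and y of tin_1 in the frame of board between -0.06 and 0.06 m and z of tin_1 in the frame of board between 0.005 and 0.013 m and angle between tin_1's own z axis and vertical below 0.1 rad and contact force between tin_1 and board above 4 N and contact force between tin_1 and the fingers below 0.1 N)) and ((z of tin_2_eye in the frame of rack between -0.004 and 0.016 m and x of tin_2_eye in the frame of rack between -0.09 and -0.01 m and angle between tin_2's own z axis and vertical below 0.26 rad and contact force between tin_2 and rack between 0.3 and 3 N and contact force between tin_2 and the fingers below 0.1 N) or (x of tin_2 in the frame of board between -0.06 and 0.06 m and y of tin_2 in the frame of board between -0.06 and 0.06 m and z of tin_2 in the frame of board between 0.005 and 0.013 m and angle between tin_2's own z axis and vertical below 0.1 rad and contact force between tin_2 and board above 4 N and contact force between tin_2 and the fingers below 0.1 N)) and ((z of tin_3_eye in the frame of rack between -0.004 and 0.016 m and x of tin_3_eye in the frame of rack between -0.09 and -0.01 m and angle between tin_3's own z axis and vertical below 0.26 rad and contact force between tin_3 and rack between 0.3 and 3 N and contact force between tin_3 and the fingers below 0.1 N) or (x of tin_3 in the frame of board between -0.06 and 0.06 m and y of tin_3 in the frame of board between -0.06 and 0.06 m and z of tin_3 in the frame of board between 0.005 and 0.013 m and angle between tin_3's own z axis and vertical below 0.1 rad and contact force between tin_3 and board above 4 N and contact force between tin_3 and the fingers below 0.1 N)) and ((z of tin_4_eye in the frame of rack between -0.004 and 0.016 m and x of tin_4_eye in the frame of rack between -0.09 and -0.01 m and angle between tin_4's own z axis and vertical below 0.26 rad and contact force between tin_4 and rack between 0.3 and 3 N and contact force between tin_4 and the fingers below 0.1 N) or (x of tin_4 in the frame of board between -0.06 and 0.06 m and y of tin_4 in the frame of board between -0.06 and 0.06 m and z of tin_4 in the frame of board between 0.005 and 0.013 m and angle between tin_4's own z axis and vertical below 0.1 rad and contact force between tin_4 and board above 4 N and contact force between tin_4 and the fingers below 0.1 N)) and ((z of tin_5_eye in the frame of rack between -0.004 and 0.016 m and x of tin_5_eye in the frame of rack between -0.09 and -0.01 m and angle between tin_5's own z axis and vertical below 0.26 rad and contact force between tin_5 and rack between 0.3 and 3 N and contact force between tin_5 and the fingers below 0.1 N) or (x of tin_5 in the frame of board between -0.06 and 0.06 m and y of tin_5 in the frame of board between -0.06 and 0.06 m and z of tin_5 in the frame of board between 0.005 and 0.013 m and angle between tin_5's own z axis and vertical below 0.1 rad and contact force between tin_5 and board above 4 N and contact force between tin_5 and the fingers below 0.1 N)) and ((z of tin_6_eye in the frame of rack between -0.004 and 0.016 m and x of tin_6_eye in the frame of rack between -0.09 and -0.01 m and angle between tin_6's own z axis and vertical below 0.26 rad and contact force between tin_6 and rack between 0.3 and 3 N and contact force between tin_6 and the fingers below 0.1 N) or (x of tin_6 in the frame of board between -0.06 and 0.06 m and y of tin_6 in the frame of board between -0.06 and 0.06 m and z of tin_6 in the frame of board between 0.005 and 0.013 m and angle between tin_6's own z axis and vertical below 0.1 rad and contact force between tin_6 and board above 4 N and contact force between tin_6 and the fingers below 0.1 N)) and value of joint lever below 0.2 rad), for 0.3 s.
2. the lever is pressed down and the rack raised (value of joint lever above 0.62 rad), for 0.2 s.
At the end, for the whole second after the job is handed in: every empty tin hangs upright (within 15 degrees) and let go by its crossbar on a peg, crossbar within 10 mm of the peg's top; the full tin stands upright on the board, within 60 mm of its middle each way; the lever is at 0.6 rad or more; all tins at rest (below 0.05 m/s) (((z of tin_1_eye in the frame of rack between -0.004 and 0.016 m and x of tin_1_eye in the frame of rack between -0.09 and -0.01 m and angle between tin_1's own z axis and vertical below 0.26 rad and contact force between tin_1 and rack between 0.3 and 3 N and contact force between tin_1 and the fingers below 0.1 N) or (x of tin_1 in the frame of board between -0.06 and 0.06 m and y of tin_1 in the frame of board between -0.06 and 0.06 m and z of tin_1 in the frame of board between 0.005 and 0.013 m and angle between tin_1's own z axis and vertical below 0.1 rad and contact force between tin_1 and board above 4 N and contact force between tin_1 and the fingers below 0.1 N)) and ((z of tin_2_eye in the frame of rack between -0.004 and 0.016 m and x of tin_2_eye in the frame of rack between -0.09 and -0.01 m and angle between tin_2's own z axis and vertical below 0.26 rad and contact force between tin_2 and rack between 0.3 and 3 N and contact force between tin_2 and the fingers below 0.1 N) or (x of tin_2 in the frame of board between -0.06 and 0.06 m and y of tin_2 in the frame of board between -0.06 and 0.06 m and z of tin_2 in the frame of board between 0.005 and 0.013 m and angle between tin_2's own z axis and vertical below 0.1 rad and contact force between tin_2 and board above 4 N and contact force between tin_2 and the fingers below 0.1 N)) and ((z of tin_3_eye in the frame of rack between -0.004 and 0.016 m and x of tin_3_eye in the frame of rack between -0.09 and -0.01 m and angle between tin_3's own z axis and vertical below 0.26 rad and contact force between tin_3 and rack between 0.3 and 3 N and contact force between tin_3 and the fingers below 0.1 N) or (x of tin_3 in the frame of board between -0.06 and 0.06 m and y of tin_3 in the frame of board between -0.06 and 0.06 m and z of tin_3 in the frame of board between 0.005 and 0.013 m and angle between tin_3's own z axis and vertical below 0.1 rad and contact force between tin_3 and board above 4 N and contact force between tin_3 and the fingers below 0.1 N)) and ((z of tin_4_eye in the frame of rack between -0.004 and 0.016 m and x of tin_4_eye in the frame of rack between -0.09 and -0.01 m and angle between tin_4's own z axis and vertical below 0.26 rad and contact force between tin_4 and rack between 0.3 and 3 N and contact force between tin_4 and the fingers below 0.1 N) or (x of tin_4 in the frame of board between -0.06 and 0.06 m and y of tin_4 in the frame of board between -0.06 and 0.06 m and z of tin_4 in the frame of board between 0.005 and 0.013 m and angle between tin_4's own z axis and vertical below 0.1 rad and contact force between tin_4 and board above 4 N and contact force between tin_4 and the fingers below 0.1 N)) and ((z of tin_5_eye in the frame of rack between -0.004 and 0.016 m and x of tin_5_eye in the frame of rack between -0.09 and -0.01 m and angle between tin_5's own z axis and vertical below 0.26 rad and contact force between tin_5 and rack between 0.3 and 3 N and contact force between tin_5 and the fingers below 0.1 N) or (x of tin_5 in the frame of board between -0.06 and 0.06 m and y of tin_5 in the frame of board between -0.06 and 0.06 m and z of tin_5 in the frame of board between 0.005 and 0.013 m and angle between tin_5's own z axis and vertical below 0.1 rad and contact force between tin_5 and board above 4 N and contact force between tin_5 and the fingers below 0.1 N)) and ((z of tin_6_eye in the frame of rack between -0.004 and 0.016 m and x of tin_6_eye in the frame of rack between -0.09 and -0.01 m and angle between tin_6's own z axis and vertical below 0.26 rad and contact force between tin_6 and rack between 0.3 and 3 N and contact force between tin_6 and the fingers below 0.1 N) or (x of tin_6 in the frame of board between -0.06 and 0.06 m and y of tin_6 in the frame of board between -0.06 and 0.06 m and z of tin_6 in the frame of board between 0.005 and 0.013 m and angle between tin_6's own z axis and vertical below 0.1 rad and contact force between tin_6 and board above 4 N and contact force between tin_6 and the fingers below 0.1 N)) and value of joint lever above 0.6 rad and linear speed of each of tin_1, tin_2, tin_3, tin_4, tin_5, tin_6 below 0.05 m/s); the robot touches nothing.
Of tin_2, tin_4 only 1 to 1 are there at a start; the rules pass over those that are not, and their reading is None.
Of tin_1, tin_3, tin_5, tin_6 only 3 to 4 are there at a start; the rules pass over those that are not, and their reading is None.
At some moment in a run one of tin_1, tin_2, tin_3, tin_4, tin_5, tin_6 may be knocked a few centimetres aside while the robot is not near it.
It also fails if it takes over 210 s, if anything falls off the work surface, if the arm or the gripper's body presses on something with over 40 N, if the wrist force passes 120 N, or if a joint passes its speed limit or range.

## Working session

There is one attempt and no reset: what is moved stays moved. The work goes in short steps, Python scripts to look and compute and a shell command to move; the robot and the scene stay as the last step left them, time stands still between calls to the robot, and variables do not carry over. Pictures are saved under pics/ and viewed, at most 17 in all, crops included, and the job is handed in when it is done.

```bash
ls; mkdir -p pics
python3 - <<'E'
from station import *
import cv2
for n in ("scene","top"):
    im=get_image(n); cv2.imwrite(f"pics/{n}0.png",cv2.resize(im[:,:,::-1],(800,600)))
    c=get_calibration(n); print(n,c)
    for q in ("tin_1","rack","lever","board"):
        for d in cut_out(q,n): print(q,round(d["confidence"],2),[round(float(x)) for x in d["rect"]])
print(get_obs())
E
```

```text
pics
scene {'intrinsics': array([[357.57553902,   0.        , 258.04629255],
       [  0.        , 357.57553902, 190.90257917],
       [  0.        ,   0.        ,   1.        ]]), 'world_from_camera': array([[ 0.62642731, -0.61644397,  0.47705939,  1.02136465],
       [ 0.77930806,  0.50814296, -0.36670107, -0.43303006],
       [-0.01636371,  0.60148779,  0.79871438,  0.97640054],
       [ 0.        ,  0.        ,  0.        ,  1.        ]])}
tin_1 0.95 [182, 254, 24, 33]
tin_1 0.9 [242, 213, 32, 35]
tin_1 0.89 [322, 170, 23, 31]
tin_1 0.76 [286, 176, 23, 30]
tin_1 0.72 [206, 224, 30, 32]
tin_1 0.61 [233, 174, 26, 35]
tin_1 0.57 [152, 273, 35, 30]
rack 0.89 [336, 209, 150, 109]
lever 0.88 [370, 151, 31, 33]
board 0.73 [347, 144, 52, 44]
board 0.61 [243, 215, 29, 30]
board 0.17 [374, 160, 46, 49]
top {'intrinsics': array([[388.31823291,   0.        , 253.83504963],
       [  0.        , 388.31823291, 195.12338103],
       [  0.        ,   0.        ,   1.        ]]), 'world_from_camera': array([[ 0.02817882,  0.99248025, -0.11911717,  0.4207904 ],
       [-0.99948535,  0.02980215,  0
[... 535 characters left out ...]
7]
{'t': 0.5, 'q': array([-1.41598826e+00,  5.26853813e-02,  1.61296960e+00, -1.62072477e-05,
        1.47601654e+00, -1.19018172e-01]), 'dq': array([ 1.05699039e-03, -1.57564675e-03, -5.00522906e-05, -1.94169247e-03,
       -9.71621415e-04,  4.96330690e-05]), 'effort': array([-6.62934544e-04, -3.93218958e+01, -3.70028937e+01, -1.52892094e-04,
        1.35379720e-03, -5.13553658e-06]), 'tool_pos': array([ 0.16898744, -0.60166529,  0.23127102]), 'tool_rot': array([-3.11211557e+00, -4.28774379e-01,  2.75559151e-05]), 'contact_force': array([ 0.0747939 , -0.65682365, -0.04891632]), 'wrist_torque': array([ 0.03493321,  0.06381206, -0.01626826]), 'grip_force': 0.0, 'opening': 0.08527777203781652}
```

View pics/scene0.png

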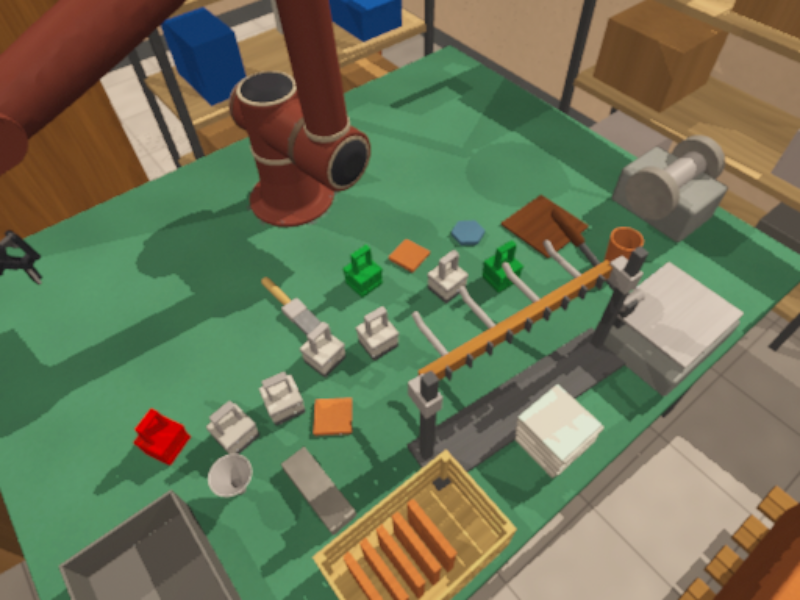

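View pics/top0.png

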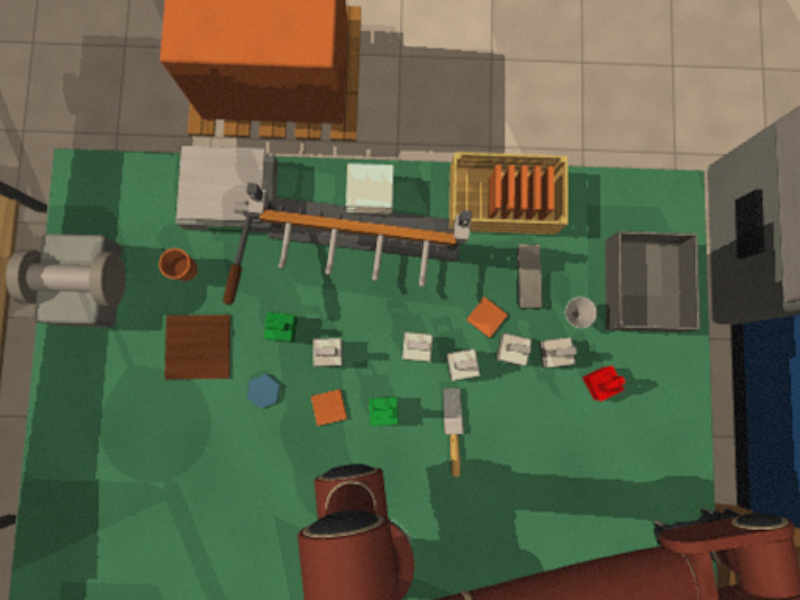

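The scene (800 px) picture shows five white tins at about (448,275), (378,332), (322,350), (282,396) and (232,427). In the top picture they are at (327,351), (417,347), (463,364), (515,348) and (559,352). Look-alikes are green at top (280,326) and (384,410), and red at (605,383). The white ones are the right choice. The board is at top (198,347) and the lever handle at (232,285). I'll fit models to both views.

```bash
cat > h.py <<'E'
from station import *
import numpy as np, cv2
from scipy.optimize import minimize
from scipy.spatial.transform import Rotation as R
def box(x0,x1,y0,y1,z0,z1):
    return np.array([[x,y,z] for x in(x0,x1) for y in(y0,y1) for z in(z0,z1)])
TIN=[box(-.03,.03,-.031,.031,0,.055),box(-.008,.008,-.022,-.016,.055,.109),box(-.008,.008,.016,.022,.055,.109),box(-.008,.008,-.022,.022,.101,.109)]
PY=[-.1425,-.0475,.0475,.1425]
RACK=[box(-.01,.01,-.2,.2,-.015,.015)]+[p for y in PY for p in (box(-.087,-.01,y-.006,y+.006,-.006,.006),np.vstack([box(-.087,-.085,y-.006,y+.006,-.006,.006),box(-.106,-.104,y-.006,y+.006,0.004,.016)]))]
BOARD=[box(-.075,.075,-.075,.075,0,.008)]
CAL={n:get_calibration(n) for n in("scene","top")}
def place(P,p): # p=x,y,z,yaw
    c,s=np.cos(p[3]),np.sin(p[3]); return P@np.array([[c,s,0],[-s,c,0],[0,0,1]])+p[:3]
def proj(P,n):
    M=CAL[n]["world_from_camera"]; K=CAL[n]["intrinsics"]
    q=(np.atleast_2d(P)-M[:3,3])@M[:3,:3]*[1,-1,-1]; q=q/q[:,2:]
    return (q@K.T)[:,:2]
def ray(uv,n,z):
    M=CAL[n]["world_from_camera"];K=CAL[n]["intrinsics"]
    d=M[:3,:3]@(np.linalg.inv(K)@[uv[0],uv[1],1]*[1,-1,-1]); o=M[:3,3]
    return o+d*(z-o[2])/d[2]
SS=4
def render(model,p,n,r):
    c0,r0,c1,r1=r; im=np.zeros(((r1-r0)*SS,(c1-c0)*SS),np.uint8)
    for P in model:
        uv=((proj(place(P,p),n)-[c0,r0]+.5)*SS-.5)
        cv2.fillConvexPoly(im,np.round(cv2.convexHull(uv.astype(np.float32))*16).astype(np.int32),255,cv2.LINE_AA,4)
    return cv2.resize(im,(c1-c0,r1-r0),interpolation=cv2.INTER_AREA)/255.
def fit(model,p0,masks,free=(0,1,2,3)):
    """masks {cam:(soft mask, rect)}"""
    free=list(free)
    def cost(v):
        p=np.array(p0,float);p[free]=v
        return sum(np.abs(render(model,p,n,r)-m[r[1]:r[3],r[0]:r[2]]).sum() for n,(m,r) in masks.items())
    v0=np.array(p0,float)[free]; st=np.array([.008,.008,.008,.2])[free]
    best=None
    for k in range(2):
        s=np.vstack([v0]+[v0+np.eye(len(v0))[i]*st[i]*(1-2*k) for i in range(len(v0))])
        o=minimize(cost,v0,method="Nelder-Mead",options=dict(initial_simplex=s,xatol=1e-4,fatol=.02,maxiter=400))
        if best is None or o.fun<best.fun: best=o
        v0=best.x
    p=np.array(p0,float);p[free]=best.x; return p,best.fun
def white(im):
    h=cv2.cvtColor(im,cv2.COLOR_RGB2HSV); return ((h[...,1]<70)&(h[...,2]>85)).astype(np.uint8)
def rectpad(P,n,k=6):
    uv=proj(P,n); return [max(0,int(uv[:,0].min())-k),max(0,int(uv[:,1].min())-k),min(512,int(uv[:,0].max())+k),min(384,int(uv[:,1].max())+k)]
def comp(mask,r,uv):
    m=np.zeros_like(mask); m[r[1]:r[3],r[0]:r[2]]=mask[r[1]:r[3],r[0]:r[2]]
    k,l=cv2.connectedComponents(m); d=[np.hypot(*(np.argwhere(l==i)-[uv[1],uv[0]]).T).min() if i else 99 for i in range(k)]
    return (l==int(np.argmin(d))).astype(float)
def fit_tin(xy,ims,yaw0s=(0,.5,1,1.5,-.5,-1)):
    res=[]; P=place(np.vstack(TIN),[*xy,0,0]); ms={}
    for n,im in ims.items():
        r=rectpad(P,n,8); ms[n]=(comp(white(im),r,proj([*xy,.05],n)[0]),r)
    return min((fit(TIN,[*xy,0.,y],ms) for y in yaw0s),key=lambda t:t[1])
def overlay(im,items,n):
    im=np.ascontiguousarray(im[:,:,::-1]); im=cv2.resize(im,None,fx=4,fy=4,interpolation=cv2.INTER_CUBIC)
    for model,p in items:
        for P in model:
            uv=(proj(place(P,p),n)+.5)*4; cv2.polylines(im,[np.int32(cv2.convexHull(uv.astype(np.float32)))],True,(255,0,255),1)
    return im
E
cat > a.py <<'E'
from h import *
ims={n:get_image(n) for n in("scene","top")}
items=[]
for uv in [(327,351),(417,347),(463,364),(515,348),(559,352)]:
    p=ray(np.array(uv)*.64,"top",.05); p,c=fit_tin(p[:2],ims); print("tin",p.round(4),round(c,1)); items.append((TIN,p))
ms={n:cut_out("rack",n)[0]["region"] for n in ims}
p0=[*((ray(np.array((262,213))*.64,"top",.215)+ray(np.array((455,238))*.64,"top",.215))/2)[:2],.215,-.13]
P=place(np.vstack(RACK),p0)
rk,c=fit(RACK,p0,{n:(ms[n].astype(float),rectpad(P,n,8)) for n in ims}); print("rack",rk.round(4),c,"p0",np.round(p0,3),[m.sum() for m in ms.values()])
items.append((RACK,rk))
p0=[*ray(np.array((198,347))*.64,"top",.008)[:2],0,0]
bm={}
for n in ims:
    ds=cut_out("board",n); d=min(ds,key=lambda d:np.hypot(*(np.array(d["rect"][:2])-proj(p0[:3],n)[0]))); bm[n]=(d["region"].astype(float),rectpad(place(BOARD[0],p0),n,8))
bd,c=fit(BOARD,p0,{"top":bm["top"]},(0,1,3)); print("board",bd.round(4),c); items.append((BOARD,bd))
t=overlay(ims["top"],items,"top")[460:1100,380:1660]; cv2.imwrite("pics/ov_top.png",cv2.resize(t,(800,400),interpolation=cv2.INTER_AREA))
s=overlay(ims["scene"],items,"scene")[440:1240,600:1720]; cv2.imwrite("pics/ov_scene.png",cv2.resize(s,(800,571),interpolation=cv2.INTER_AREA))
E
python3 a.py
```

```text
tin [4.762e-01 1.082e-01 2.000e-04 4.870e-02] 187.0
tin [ 0.4948 -0.098   0.0031 -0.0611] 102.8
tin [ 0.456  -0.2048  0.0145  1.7585] 283.7
tin [ 0.495  -0.3225  0.0051 -0.1737] 115.2
tin [ 0.4913 -0.4234  0.0007  0.1573] 344.8
rack [ 0.7257  0.0378  0.2153 -0.0987] 1373.6666666666665 p0 [ 0.73   0.035  0.215 -0.13 ] [np.int64(2613), np.int64(1769)]
board [0.479  0.4169 0.     0.0416] 74.70196078431373
```

View pics/ov_top.png

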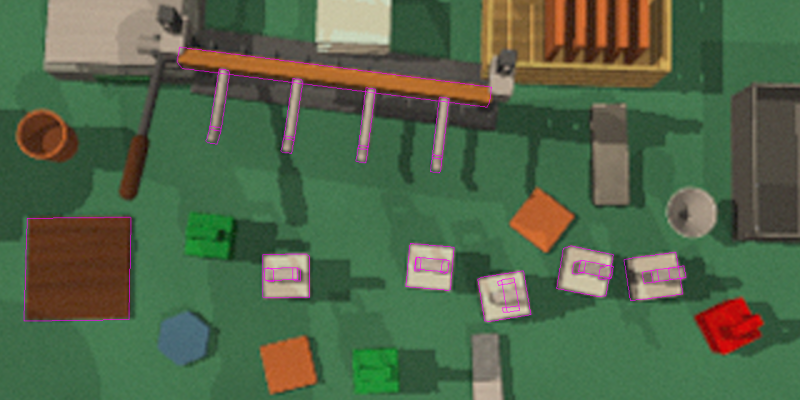

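View pics/ov_scene.png

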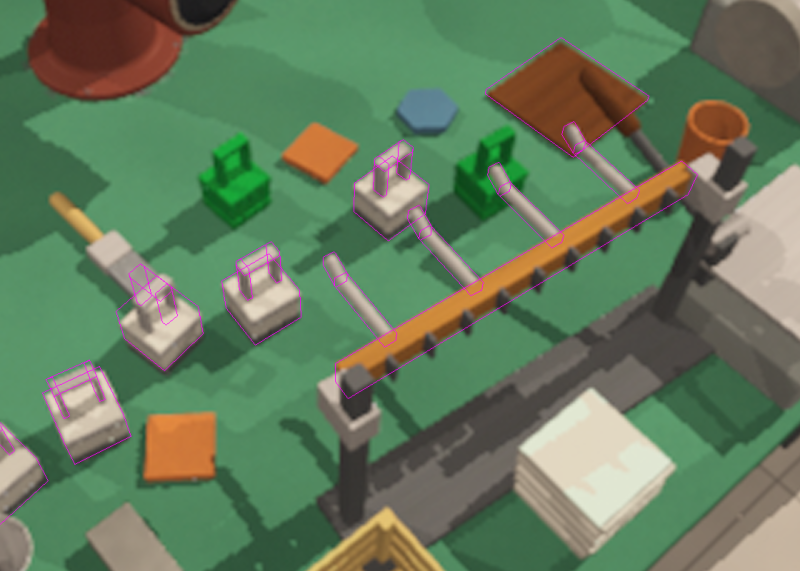

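The fits match the picture, except where the trowel contaminates tin 3 at (505,295) in the crop. The rack and board fits are good in both views. I'll refit the tins with network-gated masks and compute the first reach.

```bash
cat >> h.py <<'E'
def fit_tin(xy,ims,regs,yaw0s=(-.3,0,.3),free=(0,1,3)):
    P=place(np.vstack(TIN),[*xy,0,0]); ms={}
    for n,im in ims.items():
        c=proj([*xy,.05],n)[0]; d=min(regs[n],key=lambda d:np.hypot(*(np.array(d["rect"][:2])-c)))
        if np.hypot(*(np.array(d["rect"][:2])-c))>12: continue
        g=cv2.dilate(d["region"].astype(np.uint8),np.ones((3,3)))
        ms[n]=((white(im)&g).astype(float),rectpad(P,n,8))
    return *min((fit(TIN,[*xy,0.,y],ms,free) for y in yaw0s),key=lambda t:t[1]),list(ms)
def look(xys,free=(0,1,3)):
    ims={};regs={}
    for n in("scene","top"): ims[n]=get_image(n); regs[n]=cut_out("tin_1",n)
    out=[]
    for xy in xys:
        p,c,u=fit_tin(xy,ims,regs,free=free); print("tin",p.round(4),round(c,1),u); out.append(p)
    return out,ims
def go(x,y,z,psi):
    o=get_obs(); A=R.from_rotvec(o["tool_rot"]); B=R.from_euler("z",psi)*R.from_matrix(np.diag([1.,-1,-1]))
    d=A.inv().apply(np.array([x,y,z])-o["tool_pos"]); w=(A.inv()*B).as_rotvec(degrees=True)
    print("t",round(o["t"],2),"at",o["tool_pos"].round(4),"-> offset mm",(d*1000).round(1),"twist",w.round(1),"F",o["contact_force"].round(2),"open",round(o["opening"],4),"grip",round(float(o["grip_force"]),1))
RK=np.array([.7257,.0378,.2153,-.0987])
def inrack(x,y,z=0): return place(np.array([[x,y,z]]),RK)[0]
E
python3 - <<'E'
from h import *
T,ims=look([(.476,.108),(.495,-.098),(.456,-.205),(.495,-.3225),(.491,-.4234)])
go(T[4][0],T[4][1],.13,T[4][3])
go(T[4][0],T[4][1],.064,T[4][3])
for i,y in enumerate(PY): print("peg",i+1,inrack(-.055,y).round(4), inrack(-.175,y).round(4))
E
```

```text
tin [0.4759 0.1084 0.     0.0615] 95.5 ['scene', 'top']
tin [ 0.4926 -0.0959  0.     -0.0488] 71.0 ['scene']
tin [ 0.4555 -0.2045  0.      0.1915] 113.0 ['scene', 'top']
tin [ 0.4951 -0.3227  0.     -0.177 ] 118.7 ['scene', 'top']
tin [ 0.4906 -0.4231  0.      0.1659] 136.8 ['scene', 'top']
t 1.0 at [ 0.169  -0.6017  0.2313] -> offset mm [358.  -85.  101.3] twist [ 0.  -0.   6.2] F [-0.33 -0.29  0.13] open 0.0852 grip 0.0
t 1.0 at [ 0.169  -0.6017  0.2313] -> offset mm [358.  -85.  167.3] twist [ 0.  -0.   6.2] F [-0.33 -0.29  0.13] open 0.0852 grip 0.0
peg 1 [ 0.6569 -0.0986  0.2153] [ 0.5375 -0.0868  0.2153]
peg 2 [ 0.6663 -0.004   0.2153] [0.5469 0.0078 0.2153]
peg 3 [0.6756 0.0905 0.2153] [0.5562 0.1023 0.2153]
peg 4 [0.685  0.185  0.2153] [0.5656 0.1969 0.2153]
```

```bash
python3 -m crank '[{"offset":[0.06,-0.015,0.01],"twist":[0,0,3]},{"offset":[0.12,-0.03,0.02],"twist":[0,0,6.2]},{"offset":[0.18,-0.045,0.03],"twist":[0,0,6.2]},{"offset":[0.24,-0.06,0.04],"twist":[0,0,6.2]},{"offset":[0.30,-0.07,0.06],"twist":[0,0,6.2]},{"offset":[0.34,-0.08,0.07],"twist":[0,0,6.2]},{"offset":[0.358,-0.085,0.08],"twist":[0,0,6.2]},{"offset":[0.358,-0.085,0.08],"twist":[0,0,6.2]}]' 0.85 40
python3 - <<'E'
from h import *
im=get_image("scene"); p=[.4906,-.4231,0,.1659]
o=overlay(im,[(TIN,p)],"scene")[850:1250,400:900]; cv2.imwrite("pics/c1.png",o)
go(p[0],p[1],.064,p[3])
E
```

```text
t: 2.0
tool_pos: [0.4906, -0.4223, 0.1501]
tool_rot: [-3.129, -0.262, 0.003]
contact_force: [0.1, 0.6, 0.7]
opening: 0.073
grip_force: 0.0
t 2.05 at [ 0.4901 -0.4233  0.151 ] -> offset mm [ 0.7 -0.1 87. ] twist [-0.   0.1 -0. ] F [-0.33  0.91 -0.84] open 0.0725 grip 0.0
```

View pics/c1.png

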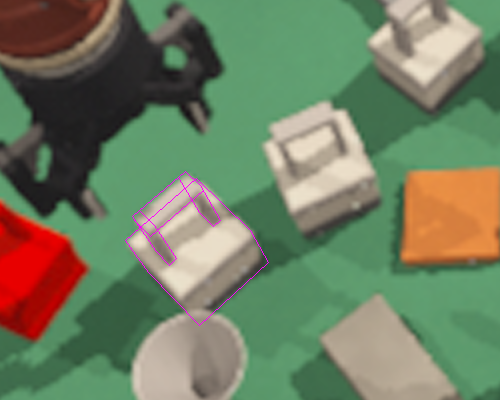

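The crop shows the white tin at (198,245), and the model agrees with it to within a few mm. The neighbouring tin, the cone at (190,365) and the red look-alike are all clear of the fingers. Descending.

```bash
python3 -m crank '[{"offset":[0,0,0.03],"twist":[0,0,0]},{"offset":[0,0,0.06],"twist":[0,0,0]},{"offset":[0,0,0.08],"twist":[0,0,0]},{"offset":[0,0,0.087],"twist":[0,0,0]},{"offset":[0,0,0.087],"twist":[0,0,0]}]' && python3 -m crank '[{"offset":[0,0,0],"twist":[0,0,0]},{"offset":[0,0,0],"twist":[0,0,0]},{"offset":[0,0,0],"twist":[0,0,0]},{"offset":[0,0,0],"twist":[0,0,0]},{"offset":[0,0,0],"twist":[0,0,0]}]' 0 40 && python3 -m crank '[{"offset":[0,0,-0.01],"twist":[0,0,0]},{"offset":[0,0,-0.03],"twist":[0,0,0]},{"offset":[0,0,-0.05],"twist":[0,0,0]},{"offset":[0,0,-0.06],"twist":[0,0,0]},{"offset":[0,0,-0.06],"twist":[0,0,0]},{"offset":[0,0,-0.06],"twist":[0,0,0]},{"offset":[0,0,-0.06],"twist":[0,0,0]},{"offset":[0,0,-0.06],"twist":[0,0,0]}]'
```

```text
t: 2.68
tool_pos: [0.4905, -0.4236, 0.0646]
tool_rot: [3.131, 0.259, 0.0]
contact_force: [0.0, 0.3, -0.4]
opening: 0.0728
grip_force: 0.0
t: 3.3
tool_pos: [0.4915, -0.424, 0.0659]
tool_rot: [3.129, 0.26, 0.003]
contact_force: [0.9, -0.5, 6.0]
opening: 0.0435
grip_force: 41.8
t: 4.3
tool_pos: [0.4904, -0.4228, 0.1235]
tool_rot: [-3.13, -0.26, 0.001]
contact_force: [0.4, 0.3, -1.1]
opening: 0.0435
grip_force: 41.1
```

Weight is about 1 N, so this tin is empty. It goes to peg 1.

Run:
```python
from h import *
go(.5375,-.0868,.2065,-.0987)
go(.6569,-.0986,.2065,-.0987)
```

```text
t 4.3 at [ 0.4904 -0.4228  0.1235] -> offset mm [ 101.8 -323.7  -82.7] twist [-0.1  0.  15.1] F [ 0.42  0.34 -1.09] open 0.0435 grip 41.1
t 4.3 at [ 0.4904 -0.4228  0.1235] -> offset mm [ 217.6 -292.4  -82.9] twist [-0.1  0.  15.1] F [ 0.42  0.34 -1.09] open 0.0435 grip 41.1
```

```bash
python3 -m crank '[{"offset":[0,0,-0.02],"twist":[0,0,0]},{"offset":[0,0,-0.05],"twist":[0,0,0]},{"offset":[0.005,-0.02,-0.075],"twist":[0,0,1]},{"offset":[0.015,-0.05,-0.083],"twist":[0,0,3]},{"offset":[0.025,-0.085,-0.083],"twist":[0,0,5]},{"offset":[0.037,-0.12,-0.083],"twist":[0,0,7]},{"offset":[0.048,-0.155,-0.083],"twist":[0,0,9]},{"offset":[0.06,-0.19,-0.083],"twist":[0,0,11]},{"offset":[0.07,-0.225,-0.083],"twist":[0,0,13]},{"offset":[0.082,-0.26,-0.083],"twist":[0,0,15.1]},{"offset":[0.092,-0.29,-0.083],"twist":[0,0,15.1]},{"offset":[0.099,-0.313,-0.083],"twist":[0,0,15.1]},{"offset":[0.102,-0.324,-0.083],"twist":[0,0,15.1]},{"offset":[0.102,-0.324,-0.083],"twist":[0,0,15.1]},{"offset":[0.102,-0.324,-0.083],"twist":[0,0,15.1]}]'
python3 - <<'E'
from h import *
go(.6569,-.0986,.2065,-.0987)
ims={n:get_image(n) for n in("scene","top")}
o=get_obs()["tool_pos"]; it=[(RACK,RK),(TIN,[o[0],o[1],o[2]-.0645,-.0987])]
s=overlay(ims["scene"],it,"scene"); t=overlay(ims["top"],it,"top")
cv2.imwrite("pics/c2.png",np.hstack([s[640:1140,960:1360],t[540:1040,900:1300]]))
E
```

```text
t: 6.18
tool_pos: [0.5379, -0.0875, 0.2077]
tool_rot: [3.137, -0.155, 0.001]
contact_force: [1.2, 0.3, -2.2]
opening: 0.0437
grip_force: 41.4
t 6.17 at [ 0.5379 -0.0875  0.2077] -> offset mm [119.5  -0.6   1.2] twist [ 0. -0.  0.] F [ 1.19  0.25 -2.18] open 0.0437 grip 41.4
```

View pics/c2.png

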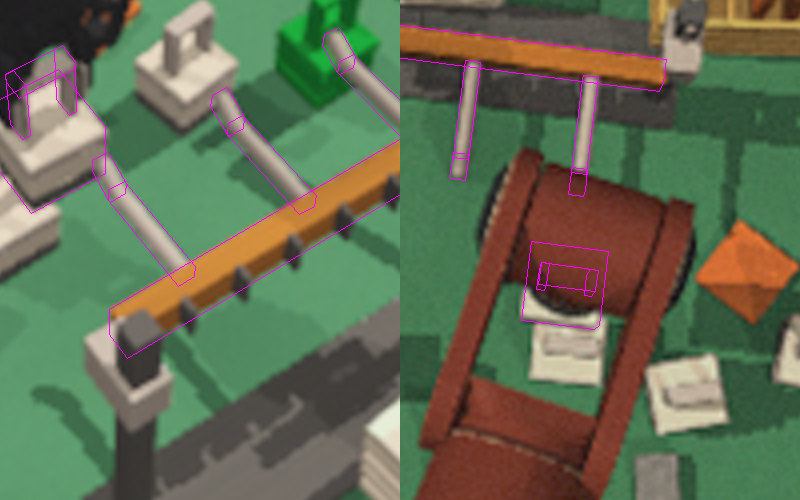

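Both crops show the rack model on the pegs, and the carried tin matches its model with the peg 1 tip at (105,165). Inserting along the peg.

```bash
python3 -m crank '[{"offset":[0.01,0,0.001],"twist":[0,0,0]},{"offset":[0.025,0,0.001],"twist":[0,0,0]},{"offset":[0.04,0,0.001],"twist":[0,0,0]},{"offset":[0.055,0,0.001],"twist":[0,0,0]},{"offset":[0.07,0,0.001],"twist":[0,0,0]},{"offset":[0.085,0,0.001],"twist":[0,0,0]},{"offset":[0.1,0,0.001],"twist":[0,0,0]},{"offset":[0.112,0,0.001],"twist":[0,0,0]},{"offset":[0.119,0,0.001],"twist":[0,0,0]},{"offset":[0.119,0,0.001],"twist":[0,0,0]},{"offset":[0.119,0,0.001],"twist":[0,0,0]}]' && python3 -m crank '[{"offset":[0,0,0.007],"twist":[0,0,0]},{"offset":[0,0,0.014],"twist":[0,0,0]},{"offset":[0,0,0.019],"twist":[0,0,0]},{"offset":[0,0,0.02],"twist":[0,0,0]},{"offset":[0,0,0.02],"twist":[0,0,0]},{"offset":[0,0,0.02],"twist":[0,0,0]}]'
python3 - <<'E'
from h import *
go(.6569,-.0986,.185,-.0987)
ims={n:get_image(n) for n in("scene","top")}
o=get_obs()["tool_pos"]; it=[(RACK,RK),(TIN,[o[0],o[1],o[2]-.0645,-.0987])]
s=overlay(ims["scene"],it,"scene")
cv2.imwrite("pics/c3.png",s[640:1140,960:1360])
E
```

```text
t: 7.65
tool_pos: [0.656, -0.0983, 0.2063]
tool_rot: [-3.138, 0.154, 0.001]
contact_force: [0.2, -0.6, -2.1]
opening: 0.0435
grip_force: 41.4
t: 8.4
tool_pos: [0.656, -0.0983, 0.1892]
tool_rot: [3.138, -0.154, -0.0]
contact_force: [-7.2, 1.5, 10.1]
opening: 0.0434
grip_force: 42.7
t 8.4 at [ 0.656  -0.0983  0.1892] -> offset mm [0.9 0.2 4.2] twist [0. 0. 0.] F [-7.24  1.52 10.14] open 0.0434 grip 42.7
```

View pics/c3.png

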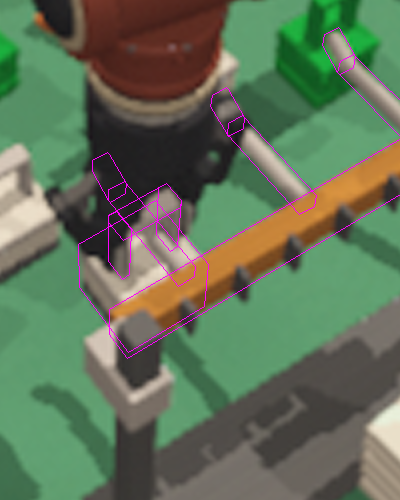

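Contact with the peg is at the expected height. Easing off slightly and releasing.

```bash
python3 -m crank '[{"offset":[0,0,-0.003],"twist":[0,0,0]},{"offset":[0,0,-0.003],"twist":[0,0,0]},{"offset":[0,0,-0.003],"twist":[0,0,0]}]' && python3 -m crank '[{"offset":[0,0,0],"twist":[0,0,0]},{"offset":[0,0,0],"twist":[0,0,0]},{"offset":[0,0,0],"twist":[0,0,0]},{"offset":[0,0,0],"twist":[0,0,0]},{"offset":[0,0,-0.015],"twist":[0,0,0]},{"offset":[0,0,-0.04],"twist":[0,0,0]},{"offset":[0,0,-0.08],"twist":[0,0,0]},{"offset":[-0.03,0,-0.1],"twist":[0,0,0]},{"offset":[-0.08,0,-0.1],"twist":[0,0,0]},{"offset":[-0.14,0,-0.1],"twist":[0,0,0]},{"offset":[-0.2,0,-0.1],"twist":[0,0,0]},{"offset":[-0.2,0,-0.1],"twist":[0,0,0]}]' 0.75
python3 - <<'E'
from h import *
ims={n:get_image(n) for n in("scene","top")}
p=inrack(-.055,PY[0]); it=[(RACK,RK),(TIN,[p[0],p[1],.2213-.101,-.0987])]
s=overlay(ims["scene"],it,"scene"); t=overlay(ims["top"],it,"top")
cv2.imwrite("pics/c4.png",np.hstack([s[640:1140,960:1360],t[540:1040,900:1300]]))
T,_=look([(.456,-.205),(.495,-.3225)])
go(T[1][0],T[1][1],.15,T[1][3])
E
```

```text
t: 8.88
tool_pos: [0.6564, -0.0984, 0.1893]
tool_rot: [-3.138, 0.154, -0.0]
contact_force: [-0.4, 0.4, 0.6]
opening: 0.0438
grip_force: 41.8
t: 10.38
tool_pos: [0.4544, -0.0781, 0.2902]
tool_rot: [3.137, -0.155, 0.004]
contact_force: [-1.0, 0.0, -1.0]
opening: 0.0639
grip_force: 0.0
tin [ 0.4544 -0.2047  0.      0.2196] 289.8 ['scene', 'top']
tin [ 0.4949 -0.3226  0.     -0.191 ] 117.8 ['scene', 'top']
t 10.68 at [ 0.4584 -0.079   0.2898] -> offset mm [ 60.1 238.9 139.8] twist [ 0.  -0.   5.3] F [-0.52 -0.11 -0.03] open 0.0642 grip 0.0
```

View pics/c4.png

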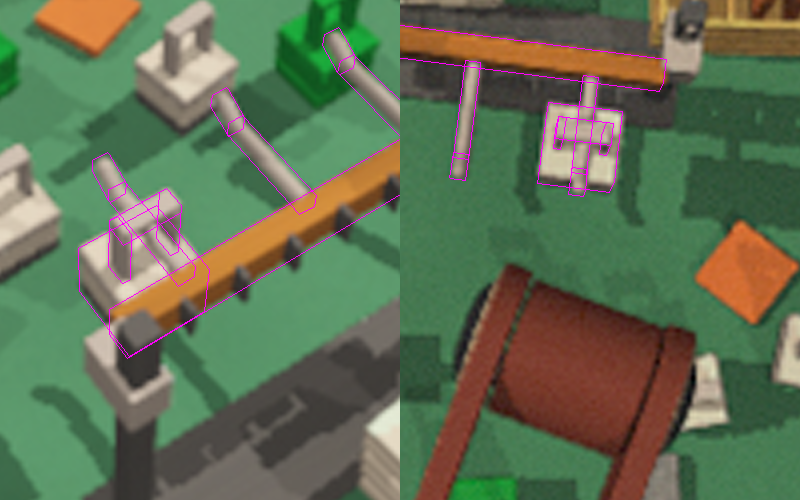

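Crop shows the tin hanging on peg 1 exactly on the model. Next is the tin at (0.495, -0.323).

```bash
python3 -m crank '[{"offset":[0.015,0.06,0.02],"twist":[0,0,2]},{"offset":[0.03,0.12,0.04],"twist":[0,0,4]},{"offset":[0.045,0.18,0.06],"twist":[0,0,5.3]},{"offset":[0.055,0.22,0.08],"twist":[0,0,5.3]},{"offset":[0.06,0.239,0.1],"twist":[0,0,5.3]},{"offset":[0.06,0.239,0.14],"twist":[0,0,5.3]},{"offset":[0.06,0.239,0.14],"twist":[0,0,5.3]},{"offset":[0.06,0.239,0.17],"twist":[0,0,5.3]},{"offset":[0.06,0.239,0.2],"twist":[0,0,5.3]},{"offset":[0.06,0.239,0.22],"twist":[0,0,5.3]},{"offset":[0.06,0.239,0.226],"twist":[0,0,5.3]},{"offset":[0.06,0.239,0.226],"twist":[0,0,5.3]},{"offset":[0.06,0.239,0.226],"twist":[0,0,5.3]}]' 0.85 && python3 -m crank '[{"offset":[0,0,0],"twist":[0,0,0]},{"offset":[0,0,0],"twist":[0,0,0]},{"offset":[0,0,0],"twist":[0,0,0]},{"offset":[0,0,0],"twist":[0,0,0]},{"offset":[0,0,0],"twist":[0,0,0]}]' 0 40 && python3 -m crank '[{"offset":[0,0,-0.01],"twist":[0,0,0]},{"offset":[0,0,-0.03],"twist":[0,0,0]},{"offset":[0,0,-0.05],"twist":[0,0,0]},{"offset":[0,0,-0.06],"twist":[0,0,0]},{"offset":[0,0,-0.06],"twist":[0,0,0]},{"offset":[0,0,-0.06],"twist":[0,0,0]},{"offset":[0,0,-0.06],"twist":[0,0,0]},{"offset":[0,0,-0.06],"twist":[0,0,0]}]'
python3 - <<'E'
from h import *
go(*inrack(-.175,PY[1])[:2],.2065,-.0987)
E
```

```text
t: 12.3
tool_pos: [0.4945, -0.3232, 0.0649]
tool_rot: [3.126, -0.298, 0.003]
contact_force: [-0.0, 0.3, -0.2]
opening: 0.0729
grip_force: 0.0
t: 12.92
tool_pos: [0.4941, -0.3227, 0.0642]
tool_rot: [3.127, -0.299, 0.002]
contact_force: [0.5, 2.3, 6.7]
opening: 0.0435
grip_force: 41.5
t: 13.92
tool_pos: [0.4933, -0.3222, 0.1225]
tool_rot: [-3.127, 0.299, 0.002]
contact_force: [-0.0, -0.1, -1.7]
opening: 0.0438
grip_force: 41.1
t 13.93 at [ 0.4933 -0.3222  0.1225] -> offset mm [  -9.9 -334.2  -83.7] twist [-0.   0.1 -5.3] F [-0.05 -0.1  -1.68] open 0.0438 grip 41.1
```

Empty (1.7 N). It goes to peg 2.

```bash
python3 -m crank '[{"offset":[0,0,-0.02],"twist":[0,0,0]},{"offset":[0,0,-0.05],"twist":[0,0,0]},{"offset":[0,-0.01,-0.075],"twist":[0,0,0]},{"offset":[-0.001,-0.035,-0.084],"twist":[0,0,-0.5]},{"offset":[-0.002,-0.07,-0.084],"twist":[0,0,-1]},{"offset":[-0.003,-0.105,-0.084],"twist":[0,0,-1.5]},{"offset":[-0.004,-0.14,-0.084],"twist":[0,0,-2]},{"offset":[-0.005,-0.175,-0.084],"twist":[0,0,-3]},{"offset":[-0.006,-0.21,-0.084],"twist":[0,0,-4]},{"offset":[-0.007,-0.245,-0.084],"twist":[0,0,-5]},{"offset":[-0.008,-0.28,-0.084],"twist":[0,0,-5.3]},{"offset":[-0.01,-0.31,-0.084],"twist":[0,0,-5.3]},{"offset":[-0.01,-0.328,-0.084],"twist":[0,0,-5.3]},{"offset":[-0.01,-0.334,-0.084],"twist":[0,0,-5.3]},{"offset":[-0.01,-0.334,-0.084],"twist":[0,0,-5.3]},{"offset":[-0.01,-0.334,-0.084],"twist":[0,0,-5.3]}]';  python3 - <<'E'
from h import *
go(*inrack(-.055,PY[1])[:2],.2065,-.0987)
E
```

```text
t: 15.92
tool_pos: [0.547, 0.0066, 0.2073]
tool_rot: [3.137, -0.155, -0.0]
contact_force: [0.7, 0.1, -2.5]
opening: 0.0435
grip_force: 41.3
t 15.93 at [0.547  0.0066 0.2073] -> offset mm [119.8  -1.2   0.8] twist [ 0.  0. -0.] F [ 0.66  0.07 -2.51] open 0.0435 grip 41.3
```

```bash
python3 -m crank '[{"offset":[0.01,-0.001,0.001],"twist":[0,0,0]},{"offset":[0.025,-0.001,0.001],"twist":[0,0,0]},{"offset":[0.04,-0.001,0.001],"twist":[0,0,0]},{"offset":[0.055,-0.001,0.001],"twist":[0,0,0]},{"offset":[0.07,-0.001,0.001],"twist":[0,0,0]},{"offset":[0.085,-0.001,0.001],"twist":[0,0,0]},{"offset":[0.1,-0.001,0.001],"twist":[0,0,0]},{"offset":[0.112,-0.001,0.001],"twist":[0,0,0]},{"offset":[0.119,-0.001,0.001],"twist":[0,0,0]},{"offset":[0.119,-0.001,0.001],"twist":[0,0,0]},{"offset":[0.119,-0.001,0.007],"twist":[0,0,0]},{"offset":[0.119,-0.001,0.014],"twist":[0,0,0]},{"offset":[0.119,-0.001,0.017],"twist":[0,0,0]},{"offset":[0.119,-0.001,0.018],"twist":[0,0,0]},{"offset":[0.119,-0.001,0.018],"twist":[0,0,0]},{"offset":[0.119,-0.001,0.018],"twist":[0,0,0]}]'
```

```text
t: 17.92
tool_pos: [0.6657, -0.0033, 0.1897]
tool_rot: [3.138, -0.154, 0.001]
contact_force: [0.3, -0.3, -1.9]
opening: 0.0437
grip_force: 41.2
```

```bash
python3 -m crank '[{"offset":[0,0,0.002],"twist":[0,0,0]},{"offset":[0,0,0.003],"twist":[0,0,0]},{"offset":[0,0,0.003],"twist":[0,0,0]}]' && python3 -m crank '[{"offset":[0,0,0],"twist":[0,0,0]},{"offset":[0,0,0],"twist":[0,0,0]},{"offset":[0,0,0],"twist":[0,0,0]},{"offset":[0,0,0],"twist":[0,0,0]},{"offset":[0,0,-0.015],"twist":[0,0,0]},{"offset":[0,0,-0.04],"twist":[0,0,0]},{"offset":[0,0,-0.08],"twist":[0,0,0]},{"offset":[-0.03,0,-0.1],"twist":[0,0,0]},{"offset":[-0.08,0.02,-0.1],"twist":[0,0,0]},{"offset":[-0.14,0.02,-0.1],"twist":[0,0,0]},{"offset":[-0.2,0.02,-0.1],"twist":[0,0,0]},{"offset":[-0.2,0.02,-0.1],"twist":[0,0,0]}]' 0.75
python3 - <<'E'
from h import *
T,ims=look([(.456,-.205)])
p=inrack(-.055,PY[1]); it=[(RACK,RK),(TIN,[p[0],p[1],.2213-.101,-.0987]),(TIN,T[0])]
s=overlay(ims["scene"],it,"scene")
cv2.imwrite("pics/c5.png",s[560:1060,760:1460])
go(T[0][0],T[0][1],.15,T[0][3])
E
```

```text
t: 18.3
tool_pos: [0.6659, -0.0033, 0.1876]
tool_rot: [3.138, -0.154, 0.002]
contact_force: [-1.9, 0.8, 4.3]
opening: 0.0438
grip_force: 41.8
t: 19.8
tool_pos: [0.4616, -0.0031, 0.2871]
tool_rot: [3.138, -0.154, 0.004]
contact_force: [0.7, -0.3, -0.1]
opening: 0.0636
grip_force: 0.0
tin [ 0.4553 -0.2045  0.      0.194 ] 110.7 ['scene', 'top']
t 20.0 at [ 0.4657 -0.0038  0.2875] -> offset mm [  9.  200.7 137.6] twist [  0.   -0.1 -16.7] F [ 0.04 -0.13 -0.09] open 0.064 grip 0.0
```

View pics/c5.png

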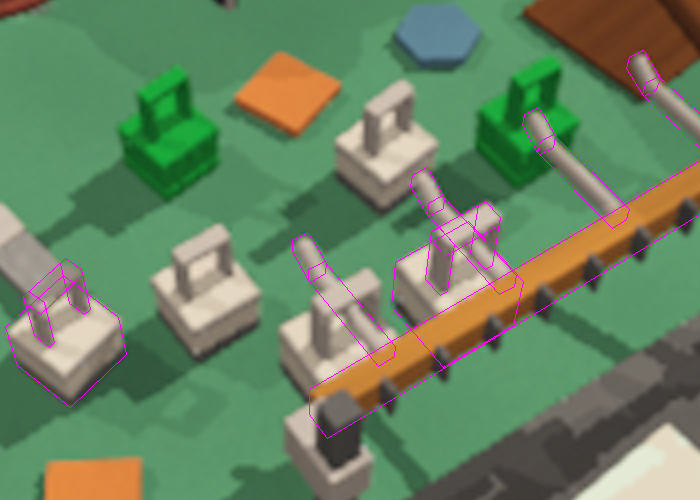

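Crop shows tins hanging on pegs 1 and 2, and the third tin's model sits on the tin at (65,335). Next is the tin at (0.455, -0.204).

```bash
python3 -m crank '[{"offset":[0.002,0.05,0.02],"twist":[0,0,-5]},{"offset":[0.005,0.1,0.05],"twist":[0,0,-10]},{"offset":[0.008,0.15,0.08],"twist":[0,0,-15]},{"offset":[0.009,0.19,0.1],"twist":[0,0,-16.7]},{"offset":[0.009,0.201,0.12],"twist":[0,0,-16.7]},{"offset":[0.009,0.201,0.14],"twist":[0,0,-16.7]},{"offset":[0.009,0.201,0.14],"twist":[0,0,-16.7]},{"offset":[0.009,0.201,0.17],"twist":[0,0,-16.7]},{"offset":[0.009,0.201,0.2],"twist":[0,0,-16.7]},{"offset":[0.009,0.201,0.218],"twist":[0,0,-16.7]},{"offset":[0.009,0.201,0.223],"twist":[0,0,-16.7]},{"offset":[0.009,0.201,0.223],"twist":[0,0,-16.7]},{"offset":[0.009,0.201,0.223],"twist":[0,0,-16.7]}]' 0.85 && python3 -m crank '[{"offset":[0,0,0],"twist":[0,0,0]},{"offset":[0,0,0],"twist":[0,0,0]},{"offset":[0,0,0],"twist":[0,0,0]},{"offset":[0,0,0],"twist":[0,0,0]},{"offset":[0,0,0],"twist":[0,0,0]}]' 0 40 && python3 -m crank '[{"offset":[0,0,-0.01],"twist":[0,0,0]},{"offset":[0,0,-0.03],"twist":[0,0,0]},{"offset":[0,0,-0.05],"twist":[0,0,0]},{"offset":[0,0,-0.06],"twist":[0,0,0]},{"offset":[0,0,-0.06],"twist":[0,0,0]},{"offset":[0,0,-0.06],"twist":[0,0,0]},{"offset":[0,0,-0.06],"twist":[0,0,0]},{"offset":[0,0,-0.06],"twist":[0,0,0]}]'
python3 - <<'E'
from h import *
go(*inrack(-.175,PY[2])[:2],.2065,-.0987)
go(.479,.4169,.2065,.0416)
E
```

```text
t: 21.62
tool_pos: [0.4548, -0.2051, 0.0647]
tool_rot: [3.125, 0.303, 0.003]
contact_force: [-0.4, 0.2, 0.0]
opening: 0.0727
grip_force: 0.0
t: 22.25
tool_pos: [0.4544, -0.205, 0.0642]
tool_rot: [3.126, 0.303, 0.002]
contact_force: [0.1, -2.1, 5.4]
opening: 0.0434
grip_force: 41.2
t: 23.25
tool_pos: [0.4535, -0.2043, 0.1226]
tool_rot: [-3.126, -0.303, 0.002]
contact_force: [0.2, 0.2, -2.1]
opening: 0.0436
grip_force: 40.9
t 23.25 at [ 0.4535 -0.2043  0.1226] -> offset mm [ 159.7 -281.2  -83.8] twist [-0.   0.1 16.7] F [ 0.17  0.18 -2.08] open 0.0436 grip 40.9
t 23.25 at [ 0.4535 -0.2043  0.1226] -> offset mm [ 144.4 -604.8  -83.5] twist [-0.   0.1  8.7] F [ 0.17  0.18 -2.08] open 0.0436 grip 40.9
```

Empty (2.1 N). It goes to peg 3.

```bash
python3 -m crank '[{"offset":[0,0,-0.02],"twist":[0,0,0]},{"offset":[0,0,-0.05],"twist":[0,0,0]},{"offset":[0.005,-0.01,-0.075],"twist":[0,0,1]},{"offset":[0.02,-0.035,-0.084],"twist":[0,0,3]},{"offset":[0.037,-0.065,-0.084],"twist":[0,0,5]},{"offset":[0.054,-0.095,-0.084],"twist":[0,0,7]},{"offset":[0.071,-0.125,-0.084],"twist":[0,0,9]},{"offset":[0.088,-0.155,-0.084],"twist":[0,0,11]},{"offset":[0.105,-0.185,-0.084],"twist":[0,0,13]},{"offset":[0.122,-0.215,-0.084],"twist":[0,0,15]},{"offset":[0.139,-0.245,-0.084],"twist":[0,0,16.7]},{"offset":[0.153,-0.27,-0.084],"twist":[0,0,16.7]},{"offset":[0.16,-0.281,-0.084],"twist":[0,0,16.7]},{"offset":[0.16,-0.281,-0.084],"twist":[0,0,16.7]},{"offset":[0.16,-0.281,-0.084],"twist":[0,0,16.7]}]';  python3 - <<'E'
from h import *
go(*inrack(-.055,PY[2])[:2],.2065,-.0987)
E
```

```text
t: 25.12
tool_pos: [0.5566, 0.1012, 0.2072]
tool_rot: [3.137, -0.155, -0.001]
contact_force: [0.1, -0.3, -1.6]
opening: 0.0433
grip_force: 41.2
t 25.12 at [0.5566 0.1012 0.2072] -> offset mm [119.5  -1.1   0.6] twist [ 0.  0. -0.] F [ 0.11 -0.28 -1.63] open 0.0433 grip 41.2
```

```bash
python3 -m crank '[{"offset":[0.01,-0.001,0.001],"twist":[0,0,0]},{"offset":[0.025,-0.001,0.001],"twist":[0,0,0]},{"offset":[0.04,-0.001,0.001],"twist":[0,0,0]},{"offset":[0.055,-0.001,0.001],"twist":[0,0,0]},{"offset":[0.07,-0.001,0.001],"twist":[0,0,0]},{"offset":[0.085,-0.001,0.001],"twist":[0,0,0]},{"offset":[0.1,-0.001,0.001],"twist":[0,0,0]},{"offset":[0.112,-0.001,0.001],"twist":[0,0,0]},{"offset":[0.119,-0.001,0.001],"twist":[0,0,0]},{"offset":[0.119,-0.001,0.001],"twist":[0,0,0]},{"offset":[0.119,-0.001,0.007],"twist":[0,0,0]},{"offset":[0.119,-0.001,0.014],"twist":[0,0,0]},{"offset":[0.119,-0.001,0.018],"twist":[0,0,0]},{"offset":[0.119,-0.001,0.020],"twist":[0,0,0]},{"offset":[0.119,-0.001,0.020],"twist":[0,0,0]},{"offset":[0.119,-0.001,0.020],"twist":[0,0,0]}]'
```

```text
t: 27.12
tool_pos: [0.6754, 0.0914, 0.1874]
tool_rot: [-3.138, 0.154, -0.0]
contact_force: [-1.0, 0.5, -1.3]
opening: 0.0435
grip_force: 41.3
```

```bash
python3 -m crank '[{"offset":[0,0,0.001],"twist":[0,0,0]},{"offset":[0,0,0.002],"twist":[0,0,0]},{"offset":[0,0,0.002],"twist":[0,0,0]}]' && python3 -m crank '[{"offset":[0,0,0],"twist":[0,0,0]},{"offset":[0,0,0],"twist":[0,0,0]},{"offset":[0,0,0],"twist":[0,0,0]},{"offset":[0,0,0],"twist":[0,0,0]},{"offset":[0,0,-0.015],"twist":[0,0,0]},{"offset":[0,0,-0.04],"twist":[0,0,0]},{"offset":[0,0,-0.08],"twist":[0,0,0]},{"offset":[-0.03,0,-0.1],"twist":[0,0,0]},{"offset":[-0.08,0,-0.1],"twist":[0,0,0]},{"offset":[-0.14,0,-0.1],"twist":[0,0,0]},{"offset":[-0.2,-0.06,-0.1],"twist":[0,0,0]},{"offset":[-0.2,-0.12,-0.1],"twist":[0,0,0]},{"offset":[-0.2,-0.12,-0.1],"twist":[0,0,0]}]' 0.75
python3 - <<'E'
from h import *
T,ims=look([(.494,-.097),(.476,.108)])
it=[(RACK,RK)]+[(TIN,[*inrack(-.055,y)[:2],.2213-.101,-.0987]) for y in PY[:3]]+[(TIN,t) for t in T]
s=overlay(ims["scene"],it,"scene")
cv2.imwrite("pics/c6.png",s[560:1060,860:1560])
go(T[0][0],T[0][1],.15,T[0][3]); go(T[1][0],T[1][1],.15,T[1][3])
E
```

```text
t: 27.5
tool_pos: [0.6756, 0.0913, 0.1873]
tool_rot: [3.138, -0.154, 0.002]
contact_force: [-4.7, 0.5, 5.7]
opening: 0.0434
grip_force: 42.1
t: 29.12
tool_pos: [0.4872, 0.233, 0.287]
tool_rot: [-3.137, 0.148, -0.003]
contact_force: [0.1, 0.3, -0.4]
opening: 0.064
grip_force: 0.0
tin [ 0.4949 -0.0977  0.     -0.0421] 106.8 ['scene', 'top']
tin [0.4726 0.1116 0.     0.135 ] 74.0 ['scene']
t 29.32 at [0.4885 0.2297 0.2858] -> offset mm [ 38.4 325.1 136. ] twist [ 0.  -0.  -3.2] F [-0.66 -0.48 -0.07] open 0.0639 grip 0.0
t 29.32 at [0.4885 0.2297 0.2858] -> offset mm [ -4.3 119.  135.9] twist [  0.   -0.  -13.4] F [-0.66 -0.48 -0.07] open 0.0639 grip 0.0
```

View pics/c6.png

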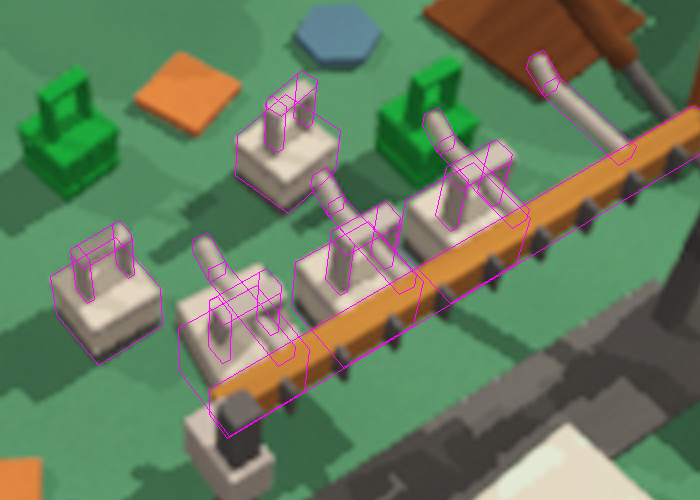

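Crop shows tins hanging on pegs 1 to 3. The one on peg 1 has moved a little toward its tip, at (240,320) against the model at (255,335), so I'll check it when the arm is clear. Next is the tin at (0.475, 0.109), which is nearer.

```bash
python3 -m crank '[{"offset":[0,0.03,0.02],"twist":[0,0,-4]},{"offset":[-0.001,0.07,0.05],"twist":[0,0,-8]},{"offset":[-0.002,0.11,0.08],"twist":[0,0,-10]},{"offset":[-0.002,0.121,0.11],"twist":[0,0,-10]},{"offset":[-0.002,0.121,0.14],"twist":[0,0,-10]},{"offset":[-0.002,0.121,0.14],"twist":[0,0,-10]},{"offset":[-0.002,0.121,0.17],"twist":[0,0,-10]},{"offset":[-0.002,0.121,0.2],"twist":[0,0,-10]},{"offset":[-0.002,0.121,0.217],"twist":[0,0,-10]},{"offset":[-0.002,0.121,0.222],"twist":[0,0,-10]},{"offset":[-0.002,0.121,0.222],"twist":[0,0,-10]},{"offset":[-0.002,0.121,0.222],"twist":[0,0,-10]}]' 0.85 && python3 -m crank '[{"offset":[0,0,0],"twist":[0,0,0]},{"offset":[0,0,0],"twist":[0,0,0]},{"offset":[0,0,0],"twist":[0,0,0]},{"offset":[0,0,0],"twist":[0,0,0]},{"offset":[0,0,0],"twist":[0,0,0]}]' 0 40 && python3 -m crank '[{"offset":[0,0,-0.01],"twist":[0,0,0]},{"offset":[0,0,-0.03],"twist":[0,0,0]},{"offset":[0,0,-0.05],"twist":[0,0,0]},{"offset":[0,0,-0.06],"twist":[0,0,0]},{"offset":[0,0,-0.06],"twist":[0,0,0]},{"offset":[0,0,-0.06],"twist":[0,0,0]},{"offset":[0,0,-0.06],"twist":[0,0,0]},{"offset":[0,0,-0.06],"twist":[0,0,0]}]'
python3 - <<'E'
from h import *
go(*inrack(-.175,PY[3])[:2],.2065,-.0987)
go(.479,.4169,.2065,.0416)
E
```

```text
t: 30.82
tool_pos: [0.4753, 0.1102, 0.0647]
tool_rot: [-3.139, -0.12, -0.004]
contact_force: [-0.4, -0.0, -0.0]
opening: 0.0724
grip_force: 0.0
t: 31.45
tool_pos: [0.4748, 0.11, 0.064]
tool_rot: [3.139, 0.12, 0.002]
contact_force: [-0.3, -1.7, 5.2]
opening: 0.0438
grip_force: 44.4
t: 32.45
tool_pos: [0.4738, 0.1101, 0.1226]
tool_rot: [-3.139, -0.12, 0.002]
contact_force: [0.1, -0.2, -0.2]
opening: 0.0441
grip_force: 44.4
t 32.45 at [0.4738 0.1101 0.1226] -> offset mm [ 98.  -79.5 -84. ] twist [ 0.   0.1 10. ] F [ 0.11 -0.15 -0.19] open 0.0441 grip 44.4
t 32.45 at [0.4738 0.1101 0.1226] -> offset mm [  28.5 -305.5  -83.9] twist [-0.   0.1  2. ] F [ 0.11 -0.15 -0.19] open 0.0441 grip 44.4
```

Force reads only -0.2 N, so I'll check that the tin came up by averaging readings and taking a look.

```bash
python3 -m crank '[{"offset":[0,0,-0.03],"twist":[0,0,0]},{"offset":[0,0,-0.05],"twist":[0,0,0]},{"offset":[0,0,-0.05],"twist":[0,0,0]},{"offset":[0,0,-0.05],"twist":[0,0,0]},{"offset":[0,0,-0.05],"twist":[0,0,0]}]'
python3 - <<'E'
from h import *
f=[]
for i in range(6):
    im=get_image("scene"); f.append(get_obs()["contact_force"][2])
print(np.round(f,2))
o=get_obs(); p=o["tool_pos"]; s=overlay(im,[(RACK,RK),(TIN,[p[0],p[1],p[2]-.0645,.0765])]+[(TIN,[*inrack(-.055,y)[:2],.2213-.101,-.0987]) for y in PY[:3]],"scene")
cv2.imwrite("pics/c7.png",s[560:1060,860:1560])
E
```

```text
t: 33.08
tool_pos: [0.4734, 0.11, 0.1718]
tool_rot: [3.139, 0.12, -0.004]
contact_force: [-0.9, 0.3, -1.6]
opening: 0.0439
grip_force: 44.4
[-1.01 -1.97 -1.23 -2.03 -1.56 -1.28]
```

View pics/c7.png

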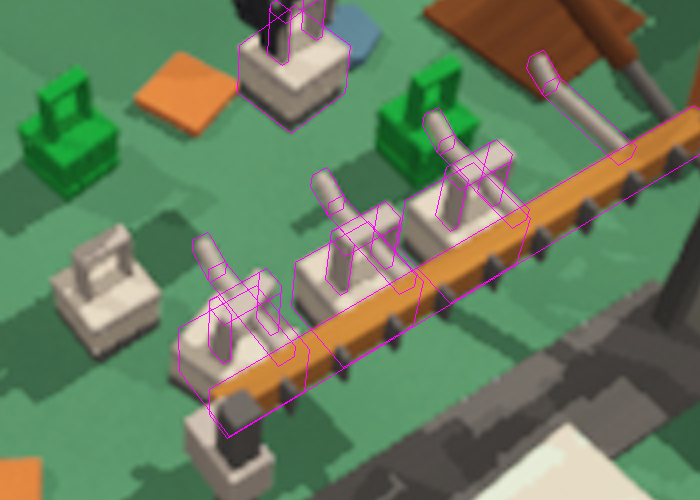

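The tin is lifted and weighs about 1.5 N, so it is empty, and the remaining tin is the full one. The peg 1 tin is only swinging a little from the knock. This tin goes to peg 4.

```bash
python3 -m crank '[{"offset":[0.0,0,-0.015],"twist":[0,0,1]},{"offset":[0.01,-0.008,-0.03],"twist":[0,0,2]},{"offset":[0.025,-0.02,-0.035],"twist":[0,0,3.5]},{"offset":[0.045,-0.036,-0.035],"twist":[0,0,5]},{"offset":[0.065,-0.053,-0.035],"twist":[0,0,7]},{"offset":[0.083,-0.067,-0.035],"twist":[0,0,9]},{"offset":[0.094,-0.076,-0.035],"twist":[0,0,10]},{"offset":[0.098,-0.08,-0.035],"twist":[0,0,10]},{"offset":[0.098,-0.08,-0.035],"twist":[0,0,10]},{"offset":[0.098,-0.08,-0.035],"twist":[0,0,10]}]';  python3 - <<'E'
from h import *
go(*inrack(-.055,PY[3])[:2],.2065,-.0987)
E
```

```text
t: 34.62
tool_pos: [0.5654, 0.197, 0.2084]
tool_rot: [3.138, -0.154, -0.0]
contact_force: [-0.1, 0.7, -1.8]
opening: 0.0438
grip_force: 44.3
t 34.62 at [0.5654 0.197  0.2084] -> offset mm [120.2   0.2   1.9] twist [0. 0. 0.] F [-0.14  0.7  -1.78] open 0.0438 grip 44.3
```

```bash
python3 -m crank '[{"offset":[0.01,0,0.001],"twist":[0,0,0]},{"offset":[0.025,0,0.002],"twist":[0,0,0]},{"offset":[0.04,0,0.002],"twist":[0,0,0]},{"offset":[0.055,0,0.002],"twist":[0,0,0]},{"offset":[0.07,0,0.002],"twist":[0,0,0]},{"offset":[0.085,0,0.002],"twist":[0,0,0]},{"offset":[0.1,0,0.002],"twist":[0,0,0]},{"offset":[0.113,0,0.002],"twist":[0,0,0]},{"offset":[0.12,0,0.002],"twist":[0,0,0]},{"offset":[0.12,0,0.002],"twist":[0,0,0]},{"offset":[0.12,0,0.008],"twist":[0,0,0]},{"offset":[0.12,0,0.015],"twist":[0,0,0]},{"offset":[0.12,0,0.019],"twist":[0,0,0]},{"offset":[0.12,0,0.022],"twist":[0,0,0]},{"offset":[0.12,0,0.022],"twist":[0,0,0]},{"offset":[0.12,0,0.022],"twist":[0,0,0]}]' && python3 -m crank '[{"offset":[0,0,0.001],"twist":[0,0,0]},{"offset":[0,0,0.001],"twist":[0,0,0]}]'
```

```text
t: 36.62
tool_pos: [0.6853, 0.1857, 0.1865]
tool_rot: [-3.138, 0.154, -0.001]
contact_force: [-0.7, 0.3, -0.8]
opening: 0.044
grip_force: 44.4
t: 36.88
tool_pos: [0.6855, 0.1857, 0.1864]
tool_rot: [-3.138, 0.154, -0.001]
contact_force: [-2.2, -0.7, 3.5]
opening: 0.0442
grip_force: 44.7
```

Contact with the peg. Releasing, retreating and looking for the last tin.

```bash
python3 -m crank '[{"offset":[0,0,0],"twist":[0,0,0]},{"offset":[0,0,0],"twist":[0,0,0]},{"offset":[0,0,0],"twist":[0,0,0]},{"offset":[0,0,0],"twist":[0,0,0]},{"offset":[0,0,-0.015],"twist":[0,0,0]},{"offset":[0,0,-0.04],"twist":[0,0,0]},{"offset":[0,0,-0.08],"twist":[0,0,0]},{"offset":[-0.03,0,-0.1],"twist":[0,0,0]},{"offset":[-0.08,0,-0.1],"twist":[0,0,0]},{"offset":[-0.14,0.04,-0.1],"twist":[0,0,0]},{"offset":[-0.2,0.1,-0.1],"twist":[0,0,0]},{"offset":[-0.22,0.15,-0.1],"twist":[0,0,0]},{"offset":[-0.22,0.15,-0.1],"twist":[0,0,0]}]' 0.75
python3 - <<'E'
from h import *
T,ims=look([(.494,-.097)])
it=[(RACK,RK)]+[(TIN,[*inrack(-.055,y)[:2],.2213-.101,-.0987]) for y in PY]+[(TIN,t) for t in T]
s=overlay(ims["scene"],it,"scene")
cv2.imwrite("pics/c8.png",s[500:1100,860:1660])
go(T[0][0],T[0][1],.15,T[0][3])
E
```

```text
t: 38.5
tool_pos: [0.4502, 0.0563, 0.2869]
tool_rot: [3.137, -0.156, 0.005]
contact_force: [-0.1, 0.8, -0.1]
opening: 0.0643
grip_force: 0.0
tin [ 0.4946 -0.0971  0.     -0.0686] 102.3 ['scene', 'top']
t 38.7 at [0.4521 0.058  0.2865] -> offset mm [ 57.3 150.2 136.6] twist [-0.  -0.1 -1.7] F [0.01 0.66 0.83] open 0.0638 grip 0.0
```

View pics/c8.png

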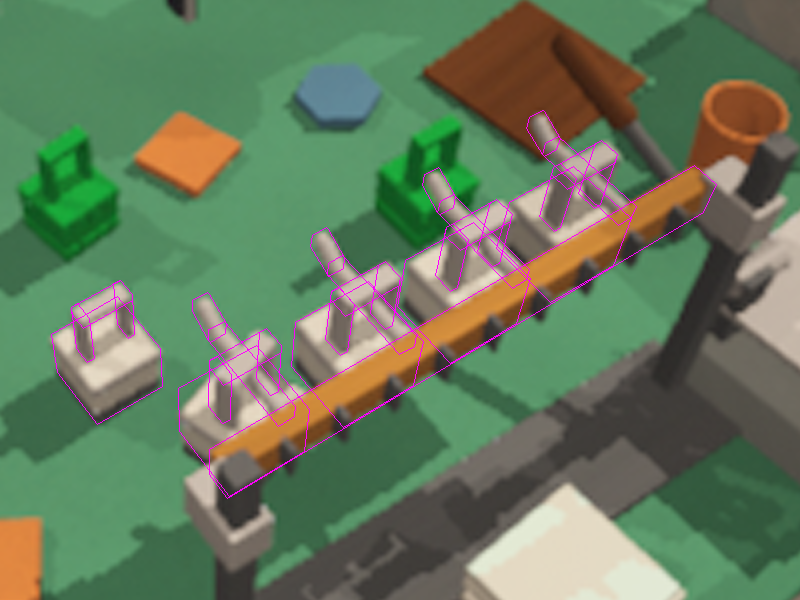

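Crop shows tins on all four pegs and the last tin at (105,350), sitting on its model. Grasping it.

```bash
python3 -m crank '[{"offset":[0.02,0.05,0.02],"twist":[0,0,-1]},{"offset":[0.04,0.1,0.05],"twist":[0,0,-1.7]},{"offset":[0.055,0.14,0.08],"twist":[0,0,-1.7]},{"offset":[0.057,0.15,0.11],"twist":[0,0,-1.7]},{"offset":[0.057,0.15,0.137],"twist":[0,0,-1.7]},{"offset":[0.057,0.15,0.137],"twist":[0,0,-1.7]},{"offset":[0.057,0.15,0.17],"twist":[0,0,-1.7]},{"offset":[0.057,0.15,0.2],"twist":[0,0,-1.7]},{"offset":[0.057,0.15,0.217],"twist":[0,0,-1.7]},{"offset":[0.057,0.15,0.2225],"twist":[0,0,-1.7]},{"offset":[0.057,0.15,0.2225],"twist":[0,0,-1.7]},{"offset":[0.057,0.15,0.2225],"twist":[0,0,-1.7]}]' 0.85 && python3 -m crank '[{"offset":[0,0,0],"twist":[0,0,0]},{"offset":[0,0,0],"twist":[0,0,0]},{"offset":[0,0,0],"twist":[0,0,0]},{"offset":[0,0,0],"twist":[0,0,0]},{"offset":[0,0,0],"twist":[0,0,0]}]' 0 80 && python3 -m crank '[{"offset":[0,0,-0.01],"twist":[0,0,0]},{"offset":[0,0,-0.03],"twist":[0,0,0]},{"offset":[0,0,-0.05],"twist":[0,0,0]},{"offset":[0,0,-0.08],"twist":[0,0,0]},{"offset":[0,0,-0.11],"twist":[0,0,0]},{"offset":[0,0,-0.13],"twist":[0,0,0]},{"offset":[0,0,-0.14],"twist":[0,0,0]},{"offset":[0,0,-0.14],"twist":[0,0,0]},{"offset":[0,0,-0.14],"twist":[0,0,0]},{"offset":[0,0,-0.14],"twist":[0,0,0]}]'
python3 - <<'E'
from h import *
go(.479,.4169,.2065,.0416); go(.479,.4169,.073,.0416)
E
```

```text
t: 40.2
tool_pos: [0.4947, -0.0973, 0.0642]
tool_rot: [3.139, -0.107, 0.004]
contact_force: [1.2, 0.4, 0.6]
opening: 0.0725
grip_force: 0.0
t: 40.83
tool_pos: [0.4942, -0.0977, 0.0638]
tool_rot: [3.138, -0.107, 0.002]
contact_force: [-1.8, -3.3, 5.7]
opening: 0.043
grip_force: 81.4
t: 42.08
tool_pos: [0.493, -0.0967, 0.2014]
tool_rot: [-3.139, 0.107, 0.004]
contact_force: [0.1, 0.7, -7.1]
opening: 0.0432
grip_force: 82.6
t 42.08 at [ 0.493  -0.0967  0.2014] -> offset mm [ -49.  -511.5   -4.6] twist [-0.   0.1 -6.3] F [ 0.15  0.67 -7.14] open 0.0432 grip 82.6
t 42.08 at [ 0.493  -0.0967  0.2014] -> offset mm [ -48.7 -511.4  128.9] twist [-0.   0.1 -6.3] F [ 0.15  0.67 -7.14] open 0.0432 grip 82.6
```

It weighs 7.1 N, so this is the full one. Carrying it to the board.

```bash
python3 -m crank '[{"offset":[-0.004,-0.015,0],"twist":[0,0,0]},{"offset":[-0.01,-0.045,0],"twist":[0,0,-1]},{"offset":[-0.02,-0.08,0],"twist":[0,0,-1.5]},{"offset":[-0.025,-0.115,0],"twist":[0,0,-2]},{"offset":[-0.03,-0.15,0],"twist":[0,0,-3]},{"offset":[-0.035,-0.185,0],"twist":[0,0,-3.5]},{"offset":[-0.04,-0.22,0],"twist":[0,0,-4]},{"offset":[-0.042,-0.255,0],"twist":[0,0,-4.5]},{"offset":[-0.044,-0.29,0],"twist":[0,0,-5]},{"offset":[-0.046,-0.325,0],"twist":[0,0,-5.5]},{"offset":[-0.048,-0.36,0],"twist":[0,0,-6]},{"offset":[-0.05,-0.395,0],"twist":[0,0,-6.3]},{"offset":[-0.052,-0.43,0],"twist":[0,0,-6.3]},{"offset":[-0.054,-0.465,0],"twist":[0,0,-6.3]},{"offset":[-0.054,-0.49,0],"twist":[0,0,-6.3]},{"offset":[-0.054,-0.505,0],"twist":[0,0,-6.3]},{"offset":[-0.054,-0.511,0],"twist":[0,0,-6.3]},{"offset":[-0.054,-0.511,0],"twist":[0,0,-6.3]},{"offset":[-0.054,-0.511,0],"twist":[0,0,-6.3]}]'
python3 - <<'E'
from h import *
go(.474,.4169,.0735,.0416)
E
```

```text
t: 44.45
tool_pos: [0.4747, 0.4157, 0.2028]
tool_rot: [3.14, 0.064, -0.0]
contact_force: [0.2, 0.9, -7.7]
opening: 0.0433
grip_force: 83.5
t 44.45 at [0.4747 0.4157 0.2028] -> offset mm [ -0.7  -1.3 129.3] twist [ 0.  0. -0.] F [ 0.19  0.86 -7.67] open 0.0433 grip 83.5
```

```bash
python3 -m crank '[{"offset":[0,-0.001,0.015],"twist":[0,0,0]},{"offset":[0,-0.001,0.04],"twist":[0,0,0]},{"offset":[0,-0.001,0.07],"twist":[0,0,0]},{"offset":[0,-0.001,0.095],"twist":[0,0,0]},{"offset":[0,-0.001,0.112],"twist":[0,0,0]},{"offset":[0,-0.001,0.122],"twist":[0,0,0]},{"offset":[0,-0.001,0.126],"twist":[0,0,0]},{"offset":[0,-0.001,0.128],"twist":[0,0,0]},{"offset":[0,-0.001,0.129],"twist":[0,0,0]},{"offset":[0,-0.001,0.129],"twist":[0,0,0]}]' && python3 -m crank '[{"offset":[0,0,0.001],"twist":[0,0,0]},{"offset":[0,0,0.002],"twist":[0,0,0]},{"offset":[0,0,0.002],"twist":[0,0,0]}]'
```

```text
t: 45.7
tool_pos: [0.4749, 0.4178, 0.0745]
tool_rot: [-3.14, -0.066, -0.001]
contact_force: [-0.1, 1.3, -7.7]
opening: 0.0429
grip_force: 83.5
t: 46.08
tool_pos: [0.4747, 0.4176, 0.0719]
tool_rot: [-3.141, -0.065, -0.0]
contact_force: [-0.4, 0.1, -6.5]
opening: 0.0431
grip_force: 83.7
```

```bash
python3 -m crank '[{"offset":[0,0,0.001],"twist":[0,0,0]},{"offset":[0,0,0.002],"twist":[0,0,0]},{"offset":[0,0,0.002],"twist":[0,0,0]}]'
```

```text
t: 46.45
tool_pos: [0.4749, 0.4176, 0.0719]
tool_rot: [3.141, 0.066, 0.0]
contact_force: [-4.8, -3.7, 3.4]
opening: 0.043
grip_force: 85.0
```

Standing on the board. Releasing, retreating and measuring the lever.

```bash
python3 -m crank '[{"offset":[0,0,0],"twist":[0,0,0]},{"offset":[0,0,0],"twist":[0,0,0]},{"offset":[0,0,0],"twist":[0,0,0]},{"offset":[0,0,0],"twist":[0,0,0]},{"offset":[0,0,-0.02],"twist":[0,0,0]},{"offset":[0,0,-0.05],"twist":[0,0,0]},{"offset":[0,0,-0.1],"twist":[0,0,0]},{"offset":[-0.03,0.03,-0.15],"twist":[0,0,0]},{"offset":[-0.05,0.08,-0.2],"twist":[0,0,0]},{"offset":[-0.08,0.13,-0.2],"twist":[0,0,0]},{"offset":[-0.08,0.18,-0.2],"twist":[0,0,0]},{"offset":[-0.08,0.18,-0.2],"twist":[0,0,0]}]' 0.75
python3 - <<'E'
from h import *
T,ims=look([(.474,.4175)],free=(0,1,2,3))
P0=[*inrack(-.055,PY[0])[:2],.2213-.101,-.0987]
it=[(RACK,RK),(TIN,T[0]),(BOARD,[.479,.4169,0,.0416])]+[(TIN,[*inrack(-.055,y)[:2],.2213-.101,-.0987]) for y in PY]
m={}
for n in ims:
    for d in cut_out("lever",n)[:1]: print(n,d["confidence"],np.round(d["rect"],1)); m[n]=d["region"]
for n in m:
    ys,xs=np.nonzero(m[n]); print(n,cv2.fitLine(np.c_[xs,ys].astype(np.float32),cv2.DIST_L2,0,.01,.01).ravel().round(3))
s=overlay(ims["scene"],it,"scene"); t=overlay(ims["top"],it,"top")
cv2.imwrite("pics/c9.png",np.hstack([s[480:980,1240:1640],t[560:1060,400:800]]))
E
```

```text
t: 47.95
tool_pos: [0.4024, 0.2321, 0.272]
tool_rot: [-3.14, -0.059, -0.006]
contact_force: [-0.4, 1.3, 1.1]
opening: 0.064
grip_force: 0.0
tin [0.4756 0.421  0.0085 0.0688] 260.1 ['scene', 'top']
scene 0.51 [375.  157.9  39.3  50. ]
top 0.67 [150.4 166.3  20.8  53.5]
scene [  0.606   0.795 368.12  150.29 ]
top [  0.245  -0.969 151.066 169.041]
```

View pics/c9.png

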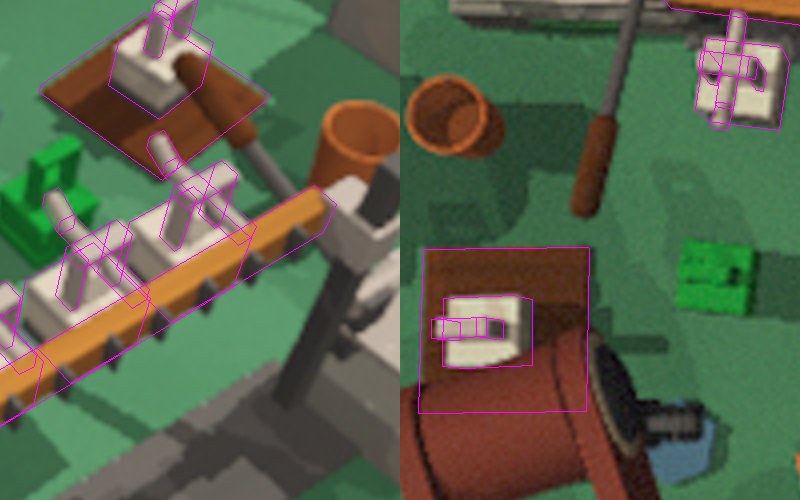

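The crop shows the full tin on the board, and the lever handle from (182,62) to (248,140) in the scene half and from (585,210) to (603,120) in the top half. Triangulating the grip point.

Run:
```python
from h import *
def tri(a,b):
    f=lambda P:np.r_[proj(P,"scene")[0]-a,proj(P,"top")[0]-b]
    from scipy.optimize import least_squares
    s=least_squares(f,[.6,.3,.18]); return s.x,s.fun
g,e=tri(np.array([359.5,140.25])-.5,np.array([147,186.3])-.5); print(g.round(4),e.round(2))
r=(g-[RK[0],RK[1],0])@np.array([[np.cos(RK[3]),-np.sin(RK[3]),0],[np.sin(RK[3]),np.cos(RK[3]),0],[0,0,1]]);print("in rack",r.round(4))
g2=inrack(-.0,.0); go(g[0],g[1],.26,-.0987)
```

```text
[0.5906 0.301  0.1794] [ 0.48 -0.05  0.35  0.38]
in rack [-0.1604  0.2486  0.1794]
t 48.25 at [0.4022 0.2352 0.2699] -> offset mm [191.1 -57.6   9.8] twist [-0.   0.   8.1] F [ 0.08 -0.66 -0.5 ] open 0.0641 grip 0.0
```

```bash
python3 -m crank '[{"offset":[0.04,-0.012,0],"twist":[0,0,2]},{"offset":[0.09,-0.027,0],"twist":[0,0,4]},{"offset":[0.14,-0.042,0],"twist":[0,0,6]},{"offset":[0.18,-0.055,0],"twist":[0,0,8.1]},{"offset":[0.194,-0.058,0],"twist":[0,0,8.1]},{"offset":[0.194,-0.058,0.02],"twist":[0,0,8.1]},{"offset":[0.194,-0.058,0.035],"twist":[0,0,8.1]},{"offset":[0.194,-0.058,0.045],"twist":[0,0,8.1]},{"offset":[0.194,-0.058,0.045],"twist":[0,0,8.1]}]' 0
python3 - <<'E'
from h import *
s=get_image("scene"); t=get_image("top"); go(.5906,.301,.06,-.0987)
it=[(RACK,RK)]
s=overlay(s,it,"scene"); t=overlay(t,it,"top")
cv2.imwrite("pics/c10.png",np.hstack([s[440:940,1240:1640],t[560:1060,400:800]]))
E
```

```text
t: 49.38
tool_pos: [0.5923, 0.3, 0.2233]
tool_rot: [3.137, -0.156, -0.004]
contact_force: [1.4, -0.6, -0.1]
opening: 0.0002
grip_force: 0.0
t 49.48 at [0.5934 0.3003 0.2253] -> offset mm [ -3.   -0.4 165.3] twist [-0.  -0.  -0.1] F [-0.29 -0.27 -0.09] open 0.0002 grip 0.0
```

View pics/c10.png

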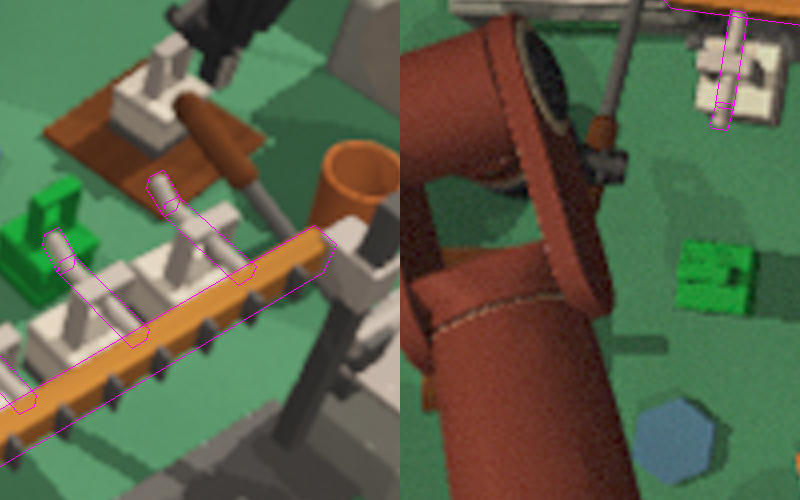

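The crop shows the closed fingers at (215,75) just above the handle. Pressing down gently first to verify contact.

```bash
python3 -m crank '[{"offset":[0,0,0.01],"twist":[0,0,0]},{"offset":[0,0,0.02],"twist":[0,0,0]},{"offset":[0,0,0.028],"twist":[0,0,0]},{"offset":[0,0,0.034],"twist":[0,0,0]},{"offset":[0,0,0.04],"twist":[0,0,0]},{"offset":[0,0,0.046],"twist":[0,0,0]}]' && python3 -m crank '[{"offset":[0,0,0.008],"twist":[0,0,0]},{"offset":[0,0,0.016],"twist":[0,0,0]},{"offset":[0,0,0.024],"twist":[0,0,0]},{"offset":[0,0,0.032],"twist":[0,0,0]},{"offset":[0,0,0.04],"twist":[0,0,0]},{"offset":[0,0,0.048],"twist":[0,0,0]},{"offset":[0,0,0.056],"twist":[0,0,0]}]'
```

```text
t: 50.22
tool_pos: [0.5942, 0.3009, 0.181]
tool_rot: [-3.136, 0.156, -0.003]
contact_force: [-2.8, -0.4, 6.5]
opening: 0.0001
grip_force: 3.4
t: 51.1
tool_pos: [0.5929, 0.3012, 0.1241]
tool_rot: [-3.137, 0.156, 0.003]
contact_force: [-6.4, 0.2, 7.0]
opening: 0.0
grip_force: 4.0
```

```bash
python3 -m crank '[{"offset":[0,0,0.008],"twist":[0,0,0]},{"offset":[0,0,0.016],"twist":[0,0,0]},{"offset":[0,0,0.024],"twist":[0,0,0]},{"offset":[0,0,0.032],"twist":[0,0,0]},{"offset":[0,0,0.04],"twist":[0,0,0]},{"offset":[0,0,0.047],"twist":[0,0,0]},{"offset":[0,0,0.052],"twist":[0,0,0]},{"offset":[0,0,0.054],"twist":[0,0,0]}]' && python3 -m crank '[{"offset":[0,0,0.002],"twist":[0,0,0]},{"offset":[0,0,0.004],"twist":[0,0,0]},{"offset":[0,0,0.004],"twist":[0,0,0]}]'
```

```text
t: 52.1
tool_pos: [0.5968, 0.301, 0.0718]
tool_rot: [-3.136, 0.157, -0.012]
contact_force: [2.6, -0.4, 7.3]
opening: 0.0005
grip_force: 3.3
t: 52.48
tool_pos: [0.5967, 0.301, 0.0679]
tool_rot: [-3.135, 0.157, -0.011]
contact_force: [2.2, -1.0, 6.6]
opening: 0.0
grip_force: 2.7
```

```bash
python3 -m crank '[{"offset":[0,0,0.001],"twist":[0,0,0]},{"offset":[0,0,0.003],"twist":[0,0,0]},{"offset":[0,0,0.003],"twist":[0,0,0]}]'
```

```text
t: 52.85
tool_pos: [0.5972, 0.301, 0.0661]
tool_rot: [-3.135, 0.157, -0.013]
contact_force: [1.2, -0.9, 10.7]
opening: 0.0002
grip_force: 4.9
```

```bash
python3 -m crank '[{"offset":[0,0,0.001],"twist":[0,0,0]},{"offset":[0,0,0.002],"twist":[0,0,0]},{"offset":[0,0,0.003],"twist":[0,0,0]},{"offset":[0,0,0.003],"twist":[0,0,0]}]'
```

```text
t: 53.35
tool_pos: [0.5975, 0.3011, 0.0657]
tool_rot: [-3.136, 0.156, -0.013]
contact_force: [-5.4, -3.1, 20.7]
opening: 0.0001
grip_force: 10.7
```

At the stop (z holds at 0.066 while the force climbs to 21 N). Lifting off, moving clear and checking.

```bash
python3 -m crank '[{"offset":[0,0,-0.005],"twist":[0,0,0]},{"offset":[0,0,-0.02],"twist":[0,0,0]},{"offset":[0,0,-0.05],"twist":[0,0,0]},{"offset":[0,0,-0.1],"twist":[0,0,0]},{"offset":[0,0,-0.15],"twist":[0,0,0]},{"offset":[0,0,-0.2],"twist":[0,0,0]},{"offset":[-0.05,0,-0.23],"twist":[0,0,0]},{"offset":[-0.1,0.03,-0.23],"twist":[0,0,0]},{"offset":[-0.15,0.06,-0.23],"twist":[0,0,0]},{"offset":[-0.2,0.1,-0.23],"twist":[0,0,0]},{"offset":[-0.2,0.1,-0.23],"twist":[0,0,0]},{"offset":[-0.2,0.1,-0.23],"twist":[0,0,0]},{"offset":[-0.2,0.1,-0.23],"twist":[0,0,0]},{"offset":[-0.2,0.1,-0.23],"twist":[0,0,0]}]'
python3 - <<'E'
from h import *
im=get_image("scene"); t=get_image("top")
it=[(RACK,RK+[0,0,.05,0])]+[(TIN,[*inrack(-.055,y)[:2],.2713-.101,-.0987]) for y in PY]
s=overlay(im,it,"scene"); t=overlay(t,it,"top")
cv2.imwrite("pics/c11.png",cv2.resize(s[460:1060,960:1660],(800,600)))
E
```

```text
t: 55.1
tool_pos: [0.3855, 0.2211, 0.2887]
tool_rot: [3.137, -0.156, -0.001]
contact_force: [-0.2, 0.3, 0.3]
opening: 0.0
grip_force: 0.0
```

View pics/c11.png

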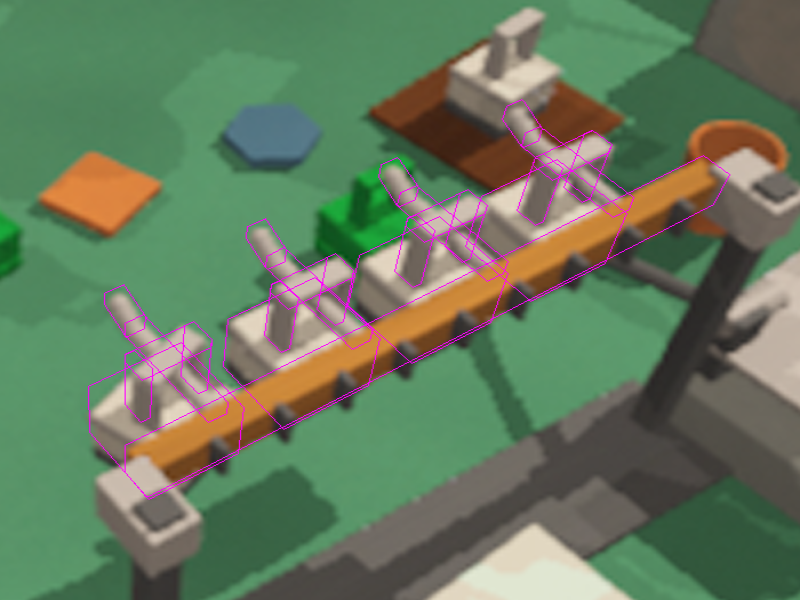

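The crop shows the rack raised with four tins hanging and the full tin on the board. The rack looks a few mm below the 50 mm model, so I'll measure its height and whether the tins are at rest.

```bash
python3 -m crank '[{"offset":[0,0,0],"twist":[0,0,0]},{"offset":[0,0,0],"twist":[0,0,0]},{"offset":[0,0,0],"twist":[0,0,0]},{"offset":[0,0,0],"twist":[0,0,0]},{"offset":[0,0,0],"twist":[0,0,0]},{"offset":[0,0,0],"twist":[0,0,0]},{"offset":[0,0,0],"twist":[0,0,0]},{"offset":[0,0,0],"twist":[0,0,0]},{"offset":[0,0,0],"twist":[0,0,0]},{"offset":[0,0,0],"twist":[0,0,0]},{"offset":[0,0,0],"twist":[0,0,0]},{"offset":[0,0,0],"twist":[0,0,0]}]'
python3 - <<'E'
from h import *
ims={n:get_image(n) for n in("scene","top")}
BEAM=RACK[:1]; ms={}
for n,im in ims.items():
    h=cv2.cvtColor(im,cv2.COLOR_RGB2HSV); r=rectpad(place(BEAM[0],RK+[0,0,.045,0]),n,5)
    ms[n]=((((h[...,0]<25)&(h[...,1]>130)&(h[...,2]>110)).astype(float)),r)
print("rack",[ (p.round(4),round(c,1)) for p,c in [fit(BEAM,RK+[0,0,.045,0],ms)]])
a=ims["scene"]; fr=[a]
for i in range(12): fr.append(get_image("scene"))
for i,y in enumerate(PY):
    r=rectpad(place(np.vstack(TIN),[*inrack(-.055,y)[:2],.165,0]),"scene",6)
    print(i+1,[round(float(np.abs(f[r[1]:r[3],r[0]:r[2]].astype(float)-a[r[1]:r[3],r[0]:r[2]]).mean()),2) for f in fr[1::2]])
s=overlay(fr[-1],[],"scene"); t=overlay(ims["top"],[],"top")
cv2.imwrite("pics/c12.png",np.hstack([s[640:1140,960:1360],t[500:1000,820:1220]]))
E
```

```text
t: 56.7
tool_pos: [0.3846, 0.2207, 0.2888]
tool_rot: [3.138, -0.157, -0.0]
contact_force: [0.1, -0.0, 1.6]
opening: 0.0001
grip_force: 0.0
rack [(array([ 0.7267,  0.0433,  0.2703, -0.0809]), np.float64(1434.1))]
1 [0.36, 0.37, 0.35, 0.36, 0.35, 0.36]
2 [0.38, 0.38, 0.37, 0.39, 0.37, 0.38]
3 [0.41, 0.42, 0.41, 0.41, 0.4, 0.42]
4 [0.43, 0.42, 0.41, 0.43, 0.42, 0.42]
```

View pics/c12.png

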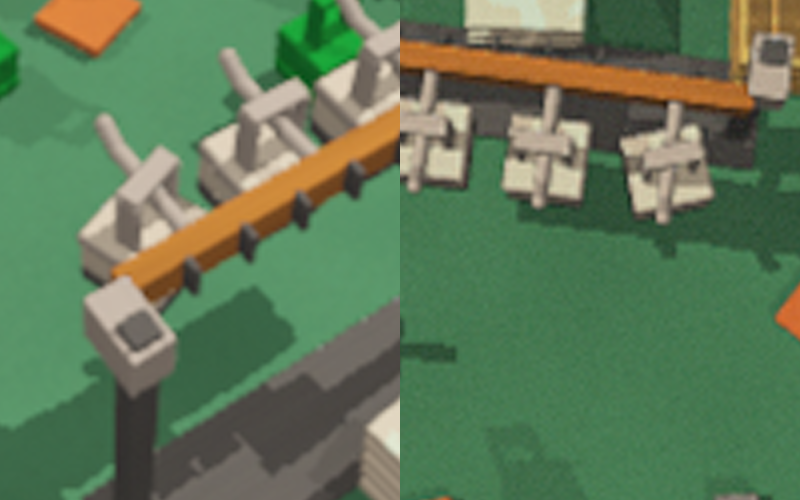

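The beam is at about 0.270 m, the frames are unchanged over time so all tins are at rest, and the lever reached its stop. The peg 1 tin is yawed on its peg but hangs level at (670,165). Handing in.

```bash
python3 -c "
from station import *
print(finish_job())"
```

```text
the job is handed in; nothing more can be done
None
```

I hung the four empty tins one to a peg and stood the full tin (about 7 N) on the board. I then pressed the lever to its stop, leaving the rack raised with all tins at rest, and handed the job in; no verdict came back.

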